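Set out the marble board for the next specimen

TASK

Set out the marble board for the next specimen (left and right as the robot sees them): stand the cork ring in the middle of the board with the conical flask centred on top of it, and the wide tin midway between the ring and the board's left edge with the small tin centred on its lid. Stand the vial midway between the ring and the right edge, so that ring, wide tin and vial form one row along the board's middle line. Everything ends upright and let go; never tip the flask over, and leave the scalpel and the rubber bung where they lie.

Things in the scene. Friction and masses are not known exactly. Their poses are not given: they have to be found in the camera images.
- cork_ring: loose flat ring of brown cork, 66 mm outside diameter, 36 mm hole, 25 mm high, axis upright; starts on the mat. Origin: centre of its underside, z up. 
- flask: loose conical flask of clear glass, 116 mm high: flat base 62 mm in diameter, cone narrowing from 12 mm height to a neck 24 mm in diameter from 75 to 110 mm above the base, then a rim 29 mm in diameter; 80 to 150 g; starts standing on the mat. Wider than the hole of the cork ring, so it stands flat on the ring's top. Origin: centre of its underside, z up. 
- wide_tin: loose round plain steel tin with a closed flat lid, 62 mm in diameter, 25 mm high; starts lid up on the mat. Origin: centre of its underside, z up. 
- small_tin: loose round plain steel tin with a closed flat lid, 44 mm in diameter, 22 mm high; starts lid up on the mat. Origin: centre of its underside, z up. 
- vial: loose amber glass vial with a white screw cap, 28 mm in diameter, 71 mm high; starts standing on the mat. Origin: centre of its underside, z up. 
- board: fixed rectangular board of white marble, 220 mm along its x, 260 mm along its y, 12 mm thick, bare but for the scalpel; its place (left or right of the robot's middle) and yaw (up to 0.35 rad) vary. Its +y end is the left edge as the robot sees it, -y the right edge; +x points away from the robot. Origin: centre of its underside (top 12 mm above).
- mat: fixed grey bench mat, 220 mm along its x, 260 along its y, 4 mm thick, yaw up to 0.35 rad, on the other side from the board. On it the loose things start in any order in two rows along its y: three nearer the robot (x about -55 mm, 90 mm apart), two farther (x about +55 mm, 150 mm apart, bung between). A gripper closing along the mat's x has room. Origin: centre of its underside.
- bung: bystander: loose black rubber bung, 22 mm diameter below, 30 mm above, 28 mm high, in the middle of the mat's farther row; leave alone. Origin: centre of its underside, z up. 
- scalpel: bystander: loose steel scalpel, 140 mm long, 9 mm wide, 6 mm high, lying along the board's edge nearest the robot (about 94 mm from the board's middle), its length along the board's y; leave alone. Origin: underside, 72 mm from the handle's end.
Mind the look-alikes: they are no part of the job. Of the things like the cork_ring, leave any that is green; of the rest the larger one is meant. Of the things that look like the vial, take the one that is farthest from the robot's base at the start.

How it is judged:
By the outcome, as a careful person would: the job done as asked, in the order asked, and still so for the second after the job is handed in, with the robot touching nothing.
It also fails if it takes over 144 s, if anything falls off the work surface, if the arm or the gripper's body presses on something with over 40 N, if the wrist force passes 120 N, or if a joint passes its speed limit or range.

ROBOT

A 7-joint arm with a two-finger parallel gripper is mounted at the origin on the work surface. World frame = base frame: x ahead of the robot, y to its left, z up, the work surface at z = 0. Lengths are in m, angles in rad, forces in N, time in s.
With the tool pointing down it reaches from about 0.425 to 0.95 m from the base axis. Payload 4.7 kg.
Tool frame: the origin (TCP) lies between the finger pads; the fingertips stand 22 mm ahead of it and the grasp point (between the pads) lies 3 mm ahead of it; z points along the fingers, y is the line along which they close (so a half turn about z gives the same grasp; the last joint's range is limited). The gripper opens to 85 mm and grips with 20 to 120 N. Pads are 22 mm wide; open, the fingers measure 114 mm over their backs; the gripper's body (76 mm by 85 mm) begins 54 mm behind the grasp point. The pads swing forward as they close: fully open they stand 13 mm farther back than shut.
Start: joints at [1.174, 0.469, -0.049, 1.532, 0.024, 1.141, -0.082], TCP at [0.243, -0.63, 0.253] pointing down, gripper open.
Joint ranges: [-2.59, 2.59], [-0.33, 1.99], [-1.39, 1.29], [0.1, 2.45], [-1.04, 4.18], [0.21, 1.99], [-2.66, 2.66]. Speed limits (rad/s): [2.57, 2.57, 3.14, 3.14, 3.14, 3.14, 3.14].

INTERFACE

Orientations are given as a unit quaternion [w, x, y, z].
In Python, from rig import r gives the robot as it stands.
- The arm moves only by the tool drive_tool, never from a script. Its argument "deltas" is a list of rows, each an object with "xyz": the shift along the tool's x, y, z in units of 30 mm (1.0 is 30 mm), a list of three; "dr": the turn, a rotation vector about the tool's x, y, z in units of 5 degrees (1.0 is 5 degrees), a list of three; "grip": the finger opening in mm, from 0 to 85.4. In form: [{"xyz": [tx, ty, tz], "dr": [ax, ay, az], "grip": grip}, ...]. A call has 1 to 8 rows; each row is the pose to reach, as a shift and turn from the pose commanded when the call began, along the tool's axes at that moment; what a row does not reach only later rows make up. A row lasts 1/12 s, in which the tool goes at most 41.7 mm and 7.16 degrees, less where a joint would pass 70% of its speed; a pose out of reach is approached as far as the arm can. A call with a gripper value outside its range is refused whole. The fingers move at their own pace and stop on an object; "force" is the grip in N (left out, the last holds). Time passes only in rows, so rows that repeat a pose let the fingers close. It gives the time, the measured TCP pose, the force, the opening and the grip force at its end, in the units of the state.
- r.sense(): the state, without advancing time (a new reading comes with each control period).
- r.capture(name): name is "scene" or "top"; returns the picture (420x560x3 uint8, red, green, blue); there is no depth.
- r.camera_params(name): a dict with "fx", "fy", "cx", "cy" (pixels), "origin" and "orientation" of the camera in the world. Camera axes: x right, y down, z forward; pixel columns grow to the right and rows downward; lengths in m; the calibration is good to about 2 mm. A picture is of the moment at which its call begins. camera_params takes no time and is no camera call.
- r.hand_in(): hands the job in; it is judged then, once.
The state is a dict: "t": time; "joints": joint angles; "dq": joint speeds; "joint_torque": joint torques, N m; "position": TCP position; "eef_rot": TCP orientation; "force": force on the tool from outside, world axes, zero at the start; "torque": the same for the moment, N m; "grip_width": finger opening in m; "grip_force": force on a finger pad.
Only numpy, scipy, OpenCV 4.12 (cv2) and the standard library are available. Lean on these libraries where they do the work, as an engineer would, in place of code of your own. Each camera call takes 0.05 s, during which the arm holds its last target. There are 200 camera calls.

## Working session

There is one attempt and no reset: what is moved stays moved. The work goes in short steps, Python scripts to look and compute and a tool call to move; the robot and the scene stay as the last step left them, time stands still between calls to the robot, and variables do not carry over. Pictures are saved under pics/ and viewed, at most 17 in all, crops included, and the job is handed in when it is done.

Besides the shell and the picture viewer there is one more tool, called after ">>>" by a JSON object that holds its "method" and its "body". drive_tool: Moves the arm, as the interface text tells. Its arguments: {"type":"object","properties":{"deltas":{"type":"array"},"force":{"type":"number"}},"required":["deltas"]}

```bash
ls; mkdir -p pics; python3 - <<'E'
from rig import r
import cv2
for n in("scene","top"):
    im=r.capture(n); cv2.imwrite(f"pics/{n}0.png",im[:,:,::-1]); print(n,r.camera_params(n))
s=r.sense(); print(s["t"],s["position"],s["eef_rot"],s["force"],s["grip_width"])
E
```

```text
pics
scene {'fx': 477.3972630869765, 'fy': 477.3972630869765, 'cx': 271.93030982110133, 'cy': 211.12750010738242, 'origin': array([ 1.1276355 , -0.47505929,  0.71633665]), 'orientation': array([-0.38027678,  0.84371784,  0.34419869, -0.15829416])}
top {'fx': 483.0552951550322, 'fy': 483.0552951550322, 'cx': 285.5002569846417, 'cy': 216.02717883592317, 'origin': array([0.43044624, 0.079628  , 1.38371295]), 'orientation': array([-0.0235161 ,  0.71306423, -0.69929604,  0.04440084])}
0.1 [ 0.24251985 -0.62940147  0.25235327] [-8.78986444e-04  9.83141809e-01  1.82842487e-01 -1.88356679e-04] [0.31288001 0.07501664 0.84226421] 0.08525090371391922
```

View pics/scene0.png

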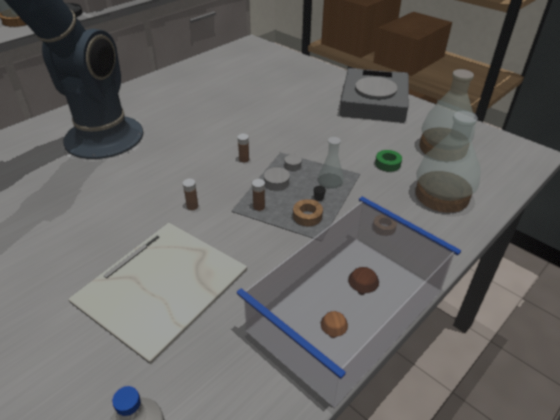

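View pics/top0.png

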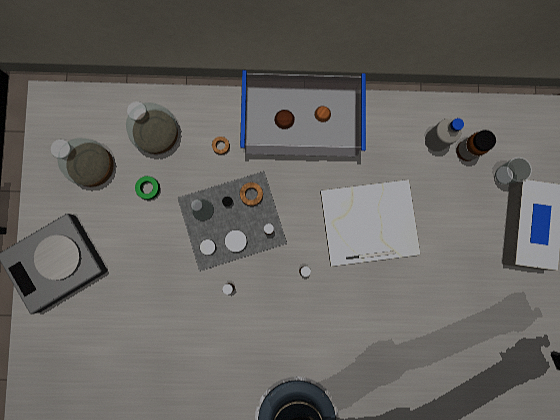

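The top view shows the mat on the left, around (232,222), and the board on the right, around (370,222).

- **Ring candidates:** brown (251,194) on the mat, a smaller brown one at (221,145), and a green one at (147,188). The meant one is (251,194), the larger non-green ring.
- **Vial candidates:** (269,229) on the mat, (305,271) and (228,289). The meant one is (269,229), the farthest from the base at about (297,410).

I'll confirm both in an enlarged crop and measure.

```bash
cat > h.py <<'E'
import numpy as np, cv2
from scipy.spatial.transform import Rotation as R
from rig import r
def rot(q): return R.from_quat([q[1],q[2],q[3],q[0]])
def ray(cam,uv,z):
    c=r.camera_params(cam); d=rot(c["orientation"]).apply([(uv[0]-c["cx"])/c["fx"],(uv[1]-c["cy"])/c["fy"],1.])
    o=np.array(c["origin"]); return o+d*(z-o[2])/d[2]
def pix(cam,p):
    c=r.camera_params(cam); q=rot(c["orientation"]).inv().apply(np.array(p)-c["origin"])
    return np.array([c["fx"]*q[0]/q[2]+c["cx"],c["fy"]*q[1]/q[2]+c["cy"]])
def blobs(mask,lo=15):
    cs,_=cv2.findContours(mask.astype(np.uint8),cv2.RETR_EXTERNAL,cv2.CHAIN_APPROX_NONE)
    return [c for c in cs if cv2.contourArea(c)>=lo]
E
python3 - <<'E'
from h import *
im=r.capture("top"); hsv=cv2.cvtColor(im,cv2.COLOR_RGB2HSV)
crop=im[125:305,130:430,::-1]; cv2.imwrite("pics/crop1.png",cv2.resize(crop,(800,480),interpolation=cv2.INTER_CUBIC))
V=hsv[...,2].astype(int);S=hsv[...,1];H=hsv[...,0]
# board
m=np.zeros(V.shape,bool);m[165:280,310:430]=1
for t in (170,185):
    for c in blobs((V>t)&m,3000):
        rc=cv2.minAreaRect(c);w=[ray("top",p,.012)[:2] for p in cv2.boxPoints(rc)]
        print("board",t,rc,np.round(w,4).tolist(),[round(float(np.linalg.norm(w[i]-w[i-1])),4) for i in range(4)],np.round(ray("top",rc[0],.012),4))
print(V[210,300:440:4],V[200:290:4,250],V[236,195:285:3])
for n,mm,z,lim in (("ring",(S>90)&(H<25),.029,(175,210,230,275)),("ring2",(S>90)&(H<25),.025,(130,160,205,240)),("tins/caps",(V>150)&(S<60),.026,(215,300,190,320))):
    k=np.zeros(V.shape,bool);k[lim[0]:lim[1],lim[2]:lim[3]]=1
    for c in blobs(mm&k,12):
        rc=cv2.minEnclosingCircle(c);M=cv2.moments(c);u=(M["m10"]/M["m00"],M["m01"]/M["m00"])
        print(n,np.round(u,2),"A",cv2.contourArea(c),"r",round(rc[1],2),"xyz",np.round(ray("top",u,z),4),"vialtop",np.round(ray("top",u,.075),4), "d mm",round(2*rc[1]/483*1.355*1000))
E
```

```text
[130 129 131 132 129 131 177 163 164 166 162 161 161 162 164 163 166 164
 164 166 164 167 165 160 164 165 162 163 168 127 129 126 123 126 127] [127 105  99  92  93  85  95  88  85  79  80  88  88  89 132 124 127 125
 125 131 128 124 130] [ 86  90  89  84  88  83  95  89  93  92  73 163 165 161 162 166 165  60
  81  92  90  93  98  94  46  51  45  98  96  87]
ring [250.91 193.65] A 399.5 r 11.78 xyz [0.6229 0.1396 0.029 ] vialtop [0.6164 0.1376 0.075 ] d mm 66
ring2 [220.22 144.97] A 217.5 r 8.93 xyz [0.7617 0.2308 0.025 ] vialtop [0.7495 0.2252 0.075 ] d mm 50
tins/caps [227.04 288.96] A 57.0 r 5.0 xyz [0.3551 0.1992 0.026 ] vialtop [0.3578 0.1949 0.075 ] d mm 28
tins/caps [305.23 270.98] A 56.0 r 4.77 xyz [ 0.4085 -0.0173  0.026 ] vialtop [ 0.4092 -0.0138  0.075 ] d mm 27
tins/caps [207.01 246.66] A 145.0 r 7.28 xyz [0.4712 0.2584 0.026 ] vialtop [0.4697 0.252  0.075 ] d mm 41
tins/caps [235.26 240.47] A 311.5 r 10.62 xyz [0.49   0.1803 0.026 ] vialtop [0.4878 0.1766 0.075 ] d mm 60
tins/caps [268.19 228.13] A 51.5 r 4.47 xyz [0.5265 0.0888 0.026 ] vialtop [0.523  0.0884 0.075 ] d mm 25
```

View pics/crop1.png

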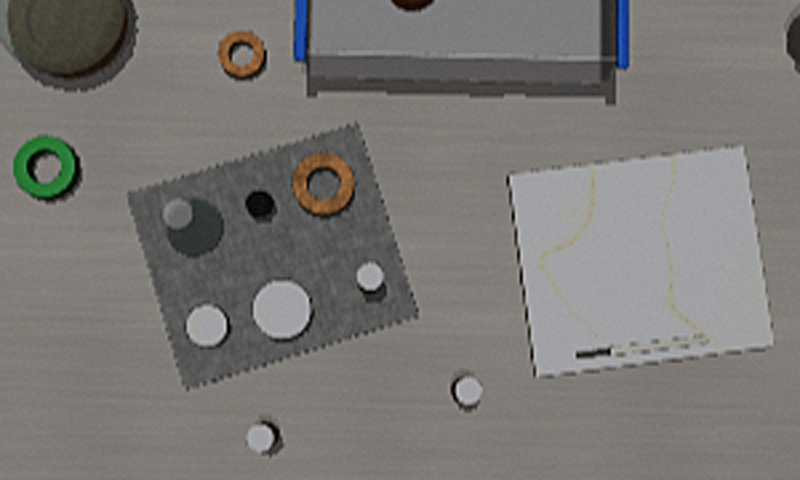

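The crop confirms the ring on the mat (66 mm, against 50 mm for the other brown one) and the mat vial, which is farthest from the base. Next I'll measure the board, mat and flask, with a scene-view cross-check.

```bash
python3 - <<'E'
from h import *
im=r.capture("top"); hsv=cv2.cvtColor(im,cv2.COLOR_RGB2HSV);V=cv2.GaussianBlur(hsv[...,2],(3,3),0).astype(int)
def rect(mask,z,lim,name):
    k=np.zeros(V.shape,bool);k[lim[0]:lim[1],lim[2]:lim[3]]=1
    c=max(blobs(mask&k,500),key=cv2.contourArea); 
    w=np.array([ray("top",p,z)[:2] for p in c[:,0].astype(float)]).astype(np.float32)
    rc=cv2.minAreaRect((w*1000).astype(np.float32)); print(name,rc)
    return rc
rect(V>146,.012,(165,280,310,430),"board")
m=cv2.morphologyEx(((V<112)).astype(np.uint8),cv2.MORPH_OPEN,np.ones((5,5)))>0
rect(m,.004,(160,285,165,300),"mat")
# flask: crops both views
a=im[185:230,180:240,::-1]; s=r.capture("scene"); b=s[125:235,225:405,::-1]
A=cv2.resize(a,(400,300),interpolation=cv2.INTER_CUBIC);B=cv2.resize(b,(400,245),interpolation=cv2.INTER_CUBIC)
o=np.zeros((300,800,3),np.uint8);o[:,:400]=A;o[:245,400:]=B;cv2.imwrite("pics/flask.png",o)
for n,p in (("ring",(.6229,.1396,.029)),("wt",(.49,.1803,.029)),("st",(.4712,.2584,.026)),("vialcap",(.523,.0884,.075))): print(n,"pred scene px",pix("scene",p).round(1))
hs=cv2.cvtColor(s,cv2.COLOR_RGB2HSV)
for c in blobs((hs[...,1]>90)&(hs[...,0]<25),40):
    x,y,w,h=cv2.boundingRect(c)
    if 280<x<340 and 190<y<240: print("scene ring bbox",x,y,w,h)
sys=hs[...,2].astype(int)
for c in blobs((hs[...,2]>140)&(hs[...,1]<60),8):
    x,y,w,h=cv2.boundingRect(c)
    if 240<x<310 and 140<y<220: print("scene white",x,y,w,h,np.mean(c[:,0],0))
E
```

```text
board ((551.2498779296875, -203.13983154296875), (215.71998596191406, 255.5897979736328), 8.350302696228027)
mat ((548.6315307617188, 193.4844970703125), (224.44491577148438, 262.2978210449219), 18.620826721191406)
ring pred scene px [306.  207.6]
wt pred scene px [275.5 174.2]
st pred scene px [291.9 158.5]
vialcap pred scene px [257.  181.9]
scene ring bbox 294 200 28 25
scene white 252 179 12 7 [257.53846154 182.        ]
```

View pics/flask.png

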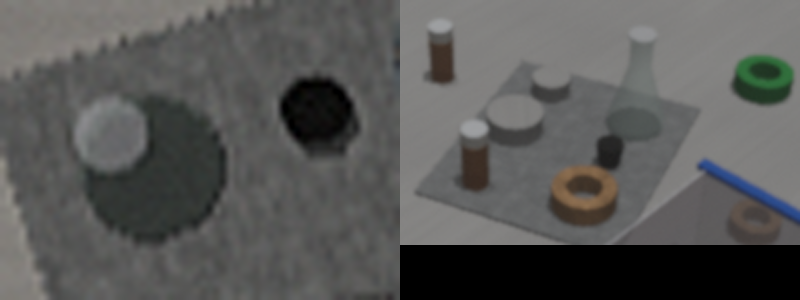

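The board centre is at (551, −203) mm with yaw 8.35°, and its measured 216×256 mm fits the given size. The mat is at (549, 193) with yaw 18.6°. The flask rim sits near (196.6,204.9) and its base near (203.2,210.2). The scene view agrees with the top view on the vial cap to within 1 px.

```bash
cat >> h.py <<'E'
def plan(p,yaw):
    """tool shift (30mm units) and turn (5 deg units) from the measured pose to p, tool y at world yaw (deg), pointing down"""
    s=r.sense(); q=rot(s["eef_rot"]); P=np.array(s["position"])
    a=np.radians(yaw); y=np.array([np.cos(a),np.sin(a),0]); z=np.array([0,0,-1.]); x=np.cross(y,z)
    T=R.from_matrix(np.column_stack([x,y,z]))
    print("t",round(s["t"],2),"pos",P.round(4),"yaw",np.degrees(np.arctan2(*q.apply([0,1,0])[1::-1])).round(2),"F",np.round(s["force"],1),"grip",round(s["grip_width"],4),round(s["grip_force"],1),"j7",round(s["joints"][6],2))
    print("  xyz",(q.inv().apply(np.array(p)-P)/.03).round(2),"dr",(np.degrees((q.inv()*T).as_rotvec())/5).round(2))
E
python3 - <<'E'
from h import *
im=r.capture("top")
roi=im[185:230,180:240].astype(int).mean(2)
# rim blob: brighter grey ; body: darker
k=cv2.GaussianBlur(roi.astype(np.float32),(3,3),0)
for nm,m,z in (("rim",k>98,.12),("dark",k<72,.004)):
    for c in blobs(m,30):
        (u,v),rad=cv2.minEnclosingCircle(c)
        if 5<u<40: print(nm,u+180,v+185,rad,ray("top",(u+180,v+185),z).round(4))
for uv,z in (((196.3,204.5),.12),((203,209.8),.004),((203,209.8),.012)): print(ray("top",uv,z).round(4))
f=ray("top",(196.3,204.5),.12);print("scene rim pred",pix("scene",f))
plan((.623,.139,.2),18.6)
E
```

```text
rim 195.26470565795898 203.26470565795898 6.031305313110352 [0.5813 0.2805 0.12  ]
rim 197.0 190.5 17.86766815185547 [0.6152 0.2772 0.12  ]
dark 202.37730026245117 210.11963272094727 11.137154579162598 [0.5758 0.278  0.004 ]
[0.5781 0.2777 0.12  ]
[0.5768 0.2763 0.004 ]
[0.576  0.2752 0.012 ]
scene rim pred [333.15388086 139.86172933]
t 0.3 pos [ 0.2427 -0.6297  0.253 ] yaw -68.93 F [-0.1 -0.4 -0.2] grip 0.0854 0.0 j7 -0.08
  xyz [ 21.04 -19.35   1.78] dr [-1.000e-02 -1.000e-02 -1.751e+01]
```

>>> {"method": "drive_tool", "body": {"deltas": [{"xyz":[0.88,-0.81,0],"dr":[0,0,-0.73],"grip":85},{"xyz":[1.75,-1.61,0],"dr":[0,0,-1.46],"grip":85},{"xyz":[2.63,-2.42,0],"dr":[0,0,-2.19],"grip":85},{"xyz":[3.5,-3.22,0],"dr":[0,0,-2.92],"grip":85},{"xyz":[4.38,-4.03,0],"dr":[0,0,-3.65],"grip":85},{"xyz":[5.25,-4.83,0],"dr":[0,0,-4.38],"grip":85},{"xyz":[6.1,-5.6,0],"dr":[0,0,-5.1],"grip":85},{"xyz":[7.0,-6.45,0],"dr":[0,0,-5.84],"grip":85}]}}

```text
t: 0.97
position: [0.3694, -0.3726, 0.2535]
eef_rot: [0.0, 0.905, 0.426, -0.0]
force: [0.5, -0.1, 0.6]
grip_width: 0.0848
grip_force: 0.0
```

>>> {"method": "drive_tool", "body": {"deltas": [{"xyz":[1.16,-0.28,0],"dr":[0,0,-0.73],"grip":85},{"xyz":[2.32,-0.55,0],"dr":[0,0,-1.46],"grip":85},{"xyz":[3.48,-0.83,0],"dr":[0,0,-2.19],"grip":85},{"xyz":[4.64,-1.1,0],"dr":[0,0,-2.92],"grip":85},{"xyz":[5.8,-1.38,0],"dr":[0,0,-3.65],"grip":85},{"xyz":[6.95,-1.65,0],"dr":[0,0,-4.38],"grip":85},{"xyz":[8.1,-1.93,0],"dr":[0,0,-5.1],"grip":85},{"xyz":[9.27,-2.21,0],"dr":[0,0,-5.84],"grip":85}]}}

```text
t: 1.63
position: [0.4963, -0.1161, 0.2536]
eef_rot: [0.0, 0.768, 0.64, 0.0]
force: [0.2, 0.0, -0.4]
grip_width: 0.085
grip_force: 0.0
```

```bash
python3 -c "
from h import *
plan((.623,.139,.2),18.6)"
```

```text
t 1.63 pos [ 0.4963 -0.1161  0.2536] yaw -10.37 F [ 0.2  0.  -0.4] grip 0.085 0.0 j7 -0.17
  xyz [9.12 2.62 1.78] dr [ 0.01  0.01 -5.79]
```

>>> {"method": "drive_tool", "body": {"deltas": [{"xyz":[1.14,0.33,0.2],"dr":[0,0,-0.72],"grip":85},{"xyz":[2.28,0.66,0.4],"dr":[0,0,-1.45],"grip":85},{"xyz":[3.42,0.98,0.7],"dr":[0,0,-2.17],"grip":85},{"xyz":[4.56,1.31,0.9],"dr":[0,0,-2.9],"grip":85},{"xyz":[5.7,1.64,1.1],"dr":[0,0,-3.62],"grip":85},{"xyz":[6.84,1.97,1.3],"dr":[0,0,-4.34],"grip":85},{"xyz":[8.0,2.3,1.55],"dr":[0,0,-5.07],"grip":85},{"xyz":[9.12,2.62,1.78],"dr":[0,0,-5.79],"grip":85}]}}

```text
t: 2.3
position: [0.6238, 0.1387, 0.1995]
eef_rot: [0.0, 0.584, 0.812, -0.0]
force: [0.5, 0.6, -0.4]
grip_width: 0.0844
grip_force: 0.0
```

>>> {"method": "drive_tool", "body": {"deltas": [{"xyz":[0,0,0.8],"dr":[0,0,0],"grip":85},{"xyz":[0,0,1.7],"dr":[0,0,0],"grip":85},{"xyz":[0,0,2.6],"dr":[0,0,0],"grip":85},{"xyz":[0,0,3.4],"dr":[0,0,0],"grip":85},{"xyz":[0,0,4.1],"dr":[0,0,0],"grip":85},{"xyz":[0,0,4.4],"dr":[0,0,0],"grip":85},{"xyz":[0,0,4.4],"dr":[0,0,0],"grip":85}]}}

```text
t: 2.88
position: [0.6217, 0.1364, 0.0655]
eef_rot: [-0.001, 0.585, 0.811, -0.002]
force: [-0.6, -0.7, 0.3]
grip_width: 0.085
grip_force: 0.0
```

```bash
python3 - <<'E'
from h import *
plan((.6229,.1396,.027),18.6)
im=r.capture("top")[140:260,180:320,::-1]; s=r.capture("scene")[110:250,220:380,::-1]
o=np.hstack([cv2.resize(im,(400,343),interpolation=cv2.INTER_CUBIC),cv2.resize(s,(392,343),interpolation=cv2.INTER_CUBIC)]);cv2.imwrite("pics/g1.png",o)
E
```

```text
t 2.88 pos [0.6217 0.1364 0.0655] yaw 18.42 F [-0.6 -0.7  0.3] grip 0.085 0.0 j7 -0.34
  xyz [0.09 0.08 1.28] dr [-0.05 -0.   -0.04]
```

View pics/g1.png

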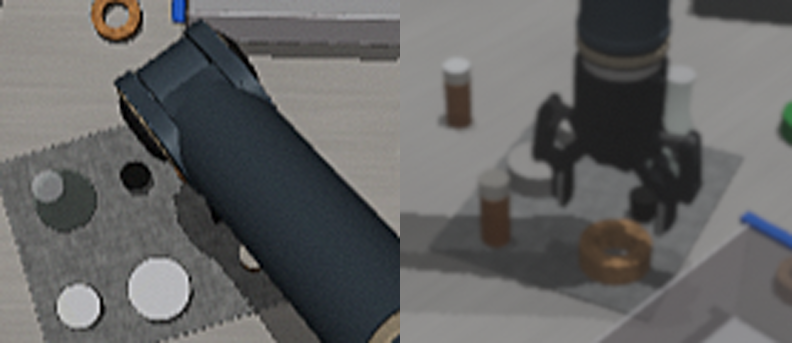

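The gripper hovers centred over the ring, with the fingertips at about (565,190) and (658,215) in the scene crop either side of the ring at (615,250). I'll descend and close.

>>> {"method": "drive_tool", "body": {"deltas": [{"xyz":[0.05,0.04,0.4],"dr":[-0.05,0,0],"grip":85},{"xyz":[0.09,0.08,0.8],"dr":[-0.05,0,0],"grip":85},{"xyz":[0.09,0.08,1.1],"dr":[-0.05,0,0],"grip":85},{"xyz":[0.09,0.08,1.28],"dr":[-0.05,0,0],"grip":85},{"xyz":[0.09,0.08,1.28],"dr":[-0.05,0,0],"grip":85},{"xyz":[0.09,0.08,1.28],"dr":[-0.05,0,0],"grip":75},{"xyz":[0.09,0.08,1.28],"dr":[-0.05,0,0],"grip":65},{"xyz":[0.09,0.08,1.28],"dr":[-0.05,0,0],"grip":55}], "force": 30}}

```text
t: 3.65
position: [0.6252, 0.1408, 0.0304]
eef_rot: [0.002, 0.585, 0.811, 0.002]
force: [0.5, -0.5, -0.8]
grip_width: 0.0638
grip_force: 33.3
```

>>> {"method": "drive_tool", "body": {"deltas": [{"xyz":[0,0,0],"dr":[0,0,0],"grip":55},{"xyz":[0,0,0],"dr":[0,0,0],"grip":55},{"xyz":[0,0,0],"dr":[0,0,0],"grip":55},{"xyz":[0,0,0],"dr":[0,0,0],"grip":55}]}}

```text
t: 3.98
position: [0.6251, 0.1407, 0.0302]
eef_rot: [0.002, 0.585, 0.811, 0.002]
force: [0.5, 0.0, 3.9]
grip_width: 0.0635
grip_force: 33.8
```

```bash
python3 -c "
from h import *
plan((.623,.139,.12),18.6)"
```

```text
t 3.98 pos [0.6251 0.1407 0.0302] yaw 18.42 F [0.5 0.  3.9] grip 0.0635 33.8 j7 -0.37
  xyz [-0.03 -0.07 -2.99] dr [ 0.06  0.   -0.04]
```

>>> {"method": "drive_tool", "body": {"deltas": [{"xyz":[0,0,-0.3],"dr":[0,0,0],"grip":55},{"xyz":[0,0,-0.9],"dr":[0,0,0],"grip":55},{"xyz":[0,0,-1.7],"dr":[0,0,0],"grip":55},{"xyz":[0,0,-2.5],"dr":[0,0,0],"grip":55},{"xyz":[0,0,-3.2],"dr":[0,0,0],"grip":55},{"xyz":[0,0,-3.7],"dr":[0,0,0],"grip":55},{"xyz":[0,0,-3.7],"dr":[0,0,0],"grip":55}]}}

```text
t: 4.57
position: [0.6258, 0.141, 0.1444]
eef_rot: [0.003, 0.585, 0.811, 0.004]
force: [0.5, 0.0, -0.2]
grip_width: 0.0639
grip_force: 33.4
```

```bash
python3 -c "
from h import *
plan((.588,-.031,.14),13.4)
plan((.5512,-.2031,.14),8.35)"
```

```text
t 4.57 pos [0.6258 0.141  0.1444] yaw 18.42 F [ 0.5  0.  -0.2] grip 0.0639 33.4 j7 -0.3
  xyz [-5.04 -3.01  0.12] dr [0.12 0.   1.  ]
t 4.57 pos [0.6258 0.141  0.1444] yaw 18.42 F [ 0.5  0.  -0.2] grip 0.0639 33.4 j7 -0.3
  xyz [-10.1   -5.99   0.09] dr [ 0.12 -0.    2.01]
```

>>> {"method": "drive_tool", "body": {"deltas": [{"xyz":[-0.4,-0.24,0],"dr":[0.1,0,0.1],"grip":55},{"xyz":[-1.2,-0.71,0],"dr":[0.1,0,0.25],"grip":55},{"xyz":[-2.2,-1.3,0],"dr":[0.1,0,0.45],"grip":55},{"xyz":[-3.2,-1.9,0],"dr":[0.1,0,0.65],"grip":55},{"xyz":[-4.2,-2.49,0],"dr":[0.1,0,0.85],"grip":55},{"xyz":[-5.2,-3.08,0],"dr":[0.1,0,1.05],"grip":55},{"xyz":[-6.2,-3.68,0],"dr":[0.1,0,1.25],"grip":55},{"xyz":[-7.2,-4.27,0],"dr":[0.1,0,1.45],"grip":55}]}}

```text
t: 5.23
position: [0.5683, -0.1081, 0.1382]
eef_rot: [-0.003, 0.636, 0.772, -0.003]
force: [1.2, -0.1, 0.2]
grip_width: 0.0637
grip_force: 33.4
```

```bash
python3 -c "
from h import *
plan((.5512,-.2031,.08),8.35)"
```

```text
t 5.23 pos [ 0.5683 -0.1081  0.1382] yaw 11.05 F [ 1.2 -0.1  0.2] grip 0.0637 33.4 j7 0.0
  xyz [-3.   -1.15  1.95] dr [-0.1  -0.    0.54]
```

>>> {"method": "drive_tool", "body": {"deltas": [{"xyz":[-0.9,-0.35,0.3],"dr":[-0.05,0,0.2],"grip":55},{"xyz":[-1.7,-0.65,0.6],"dr":[-0.05,0,0.35],"grip":55},{"xyz":[-2.4,-0.92,1.0],"dr":[-0.05,0,0.54],"grip":55},{"xyz":[-2.8,-1.07,1.4],"dr":[-0.05,0,0.54],"grip":55},{"xyz":[-3.0,-1.15,1.7],"dr":[-0.05,0,0.54],"grip":55},{"xyz":[-3.0,-1.15,1.95],"dr":[-0.05,0,0.54],"grip":55},{"xyz":[-3.0,-1.15,1.95],"dr":[-0.05,0,0.54],"grip":55},{"xyz":[-3.0,-1.15,1.95],"dr":[-0.05,0,0.54],"grip":55}]}}

```text
t: 5.9
position: [0.5544, -0.1979, 0.0812]
eef_rot: [-0.001, 0.652, 0.758, 0.0]
force: [-0.1, -0.3, -0.1]
grip_width: 0.0637
grip_force: 33.4
```

```bash
python3 -c "
from h import *
plan((.5512,-.2031,.04),8.35)
plan((.5512,-.2031,.04),8.35)"
```

```text
t 5.9 pos [ 0.5544 -0.1979  0.0812] yaw 8.64 F [-0.1 -0.3 -0.1] grip 0.0637 33.4 j7 0.08
  xyz [-0.16 -0.13  1.37] dr [-0.   -0.02  0.06]
t 5.9 pos [ 0.5544 -0.1979  0.0812] yaw 8.64 F [-0.1 -0.3 -0.1] grip 0.0637 33.4 j7 0.08
  xyz [-0.16 -0.13  1.37] dr [-0.   -0.02  0.06]
```

>>> {"method": "drive_tool", "body": {"deltas": [{"xyz":[-0.1,-0.1,0.4],"dr":[0,0,0.06],"grip":55},{"xyz":[-0.16,-0.13,0.8],"dr":[0,0,0.06],"grip":55},{"xyz":[-0.16,-0.13,1.1],"dr":[0,0,0.06],"grip":55},{"xyz":[-0.16,-0.13,1.25],"dr":[0,0,0.06],"grip":55},{"xyz":[-0.16,-0.13,1.33],"dr":[0,0,0.06],"grip":55},{"xyz":[-0.16,-0.13,1.33],"dr":[0,0,0.06],"grip":55},{"xyz":[-0.16,-0.13,1.33],"dr":[0,0,0.06],"grip":55}]}}

```text
t: 6.48
position: [0.5513, -0.2053, 0.0417]
eef_rot: [0.0, 0.655, 0.756, 0.0]
force: [-0.2, -0.3, -0.3]
grip_width: 0.0634
grip_force: 33.4
```

```bash
python3 -c "
from h import *
plan((.5512,-.2031,.038),8.35)"
```

```text
t 6.48 pos [ 0.5513 -0.2053  0.0417] yaw 8.19 F [-0.2 -0.3 -0.3] grip 0.0634 33.4 j7 0.05
  xyz [0.07 0.01 0.12] dr [ 0.    0.   -0.03]
```

>>> {"method": "drive_tool", "body": {"deltas": [{"xyz":[0.05,0,0.05],"dr":[0,0,0],"grip":55},{"xyz":[0.05,0,0.1],"dr":[0,0,0],"grip":55},{"xyz":[0.05,0,0.15],"dr":[0,0,0],"grip":55},{"xyz":[0.05,0,0.15],"dr":[0,0,0],"grip":55}]}}

```text
t: 6.82
position: [0.5511, -0.2038, 0.0382]
eef_rot: [0.0, 0.655, 0.756, -0.0]
force: [-2.7, 1.1, 6.9]
grip_width: 0.0637
grip_force: 34.0
```

>>> {"method": "drive_tool", "body": {"deltas": [{"xyz":[0,0,0],"dr":[0,0,0],"grip":66},{"xyz":[0,0,0],"dr":[0,0,0],"grip":72},{"xyz":[0,0,0],"dr":[0,0,0],"grip":80},{"xyz":[0,0,0],"dr":[0,0,0],"grip":85},{"xyz":[0,0,0],"dr":[0,0,0],"grip":85},{"xyz":[0,0,-0.4],"dr":[0,0,0],"grip":85},{"xyz":[0,0,-1.2],"dr":[0,0,0],"grip":85},{"xyz":[0,0,-2.4],"dr":[0,0,0],"grip":85}]}}

```text
t: 7.48
position: [0.5488, -0.2035, 0.108]
eef_rot: [-0.003, 0.655, 0.756, -0.001]
force: [-0.4, 0.1, -0.5]
grip_width: 0.0849
grip_force: 0.0
```

>>> {"method": "drive_tool", "body": {"deltas": [{"xyz":[0.5,0.2,-1],"dr":[0,0,0],"grip":85},{"xyz":[1.4,0.4,-2.1],"dr":[0,0,-0.5],"grip":80},{"xyz":[2.4,0.6,-3.2],"dr":[0,0,-0.8],"grip":75},{"xyz":[3.5,0.8,-4],"dr":[0,0,-1.1],"grip":70},{"xyz":[4.7,1.0,-4],"dr":[0,0,-1.5],"grip":65},{"xyz":[6.0,1.1,-4],"dr":[0,0,-2],"grip":60},{"xyz":[7.3,1.2,-4],"dr":[0,0,-2],"grip":60},{"xyz":[8.6,1.3,-4],"dr":[0,0,-2],"grip":60}]}}

```text
t: 8.15
position: [0.5523, 0.0587, 0.2305]
eef_rot: [0.001, 0.587, 0.81, 0.0]
force: [1.5, -0.2, -0.9]
grip_width: 0.06
grip_force: 0.0
```

```bash
cat >> h.py <<'E'
C=np.array([.5512,-.2031]);YB=np.radians(8.35);BX=np.array([np.cos(YB),np.sin(YB)]);BY=np.array([-np.sin(YB),np.cos(YB)])
def onboard(p): d=np.array(p[:2])-C; return np.round([d@BX*1000,d@BY*1000],1)
E
python3 - <<'E'
from h import *
plan((.5775,.2775,.22),18.6)
im=r.capture("top"); hsv=cv2.cvtColor(im,cv2.COLOR_RGB2HSV);k=(hsv[...,1]>70)&(hsv[...,0]<25);k[:,:325]=0;k[:170]=0;k[265:]=0;k[:,415:]=0
for c in blobs(k,60):
    (u,v),rad=cv2.minEnclosingCircle(c); M=cv2.moments(c); m=(M["m10"]/M["m00"],M["m01"]/M["m00"])
    print(u,v,rad,m,[onboard(ray("top",q,.037)) for q in((u,v),m)])
E
```

```text
t 8.15 pos [0.5523 0.0587 0.2305] yaw 18.17 F [ 1.5 -0.2 -0.9] grip 0.06 0.0 j7 -0.12
  xyz [6.67 3.07 0.35] dr [ 0.02  0.01 -0.09]
371.66217041015625 221.770263671875 12.101212501525879 (371.74262626262623, 222.0113131313131) [array([-1.5,  1.5]), array([-2.2,  1.3])]
```

The ring stands within about 2 mm of the board's middle. The flask is next: I'll grasp its neck.

>>> {"method": "drive_tool", "body": {"deltas": [{"xyz":[1,0.46,0],"dr":[0,0,0],"grip":60},{"xyz":[2.1,0.97,0.1],"dr":[0,0,0],"grip":60},{"xyz":[3.2,1.47,0.1],"dr":[0,0,0],"grip":60},{"xyz":[4.3,1.98,0.2],"dr":[0,0,0],"grip":60},{"xyz":[5.3,2.44,0.2],"dr":[0,0,0],"grip":60},{"xyz":[6.2,2.85,0.3],"dr":[0,0,0],"grip":60},{"xyz":[6.67,3.07,0.35],"dr":[0,0,0],"grip":60},{"xyz":[6.67,3.07,0.35],"dr":[0,0,0],"grip":60}]}}

```text
t: 8.87
position: [0.5764, 0.2808, 0.2192]
eef_rot: [-0.001, 0.584, 0.812, 0.001]
force: [0.3, -0.8, 0.0]
grip_width: 0.0598
grip_force: 0.0
```

>>> {"method": "drive_tool", "body": {"deltas": [{"xyz":[0,0,0.5],"dr":[0,0,0],"grip":60},{"xyz":[0,0,1.0],"dr":[0,0,0],"grip":60},{"xyz":[0,0,1.5],"dr":[0,0,0],"grip":60},{"xyz":[0,0,1.8],"dr":[0,0,0],"grip":60},{"xyz":[0,0,2.0],"dr":[0,0,0],"grip":60},{"xyz":[0,0,2.0],"dr":[0,0,0],"grip":60},{"xyz":[0,0,2.0],"dr":[0,0,0],"grip":60}]}}

```text
t: 9.45
position: [0.5781, 0.2754, 0.1591]
eef_rot: [0.0, 0.587, 0.81, 0.0]
force: [0.3, 0.8, 0.3]
grip_width: 0.0601
grip_force: 0.0
```

```bash
python3 - <<'E'
from h import *
plan((.5775,.2775,.097),18.6)
s=r.capture("scene")[70:220,260:420,::-1];cv2.imwrite("pics/g2.png",cv2.resize(s,(640,600),interpolation=cv2.INTER_CUBIC))
E
```

```text
t 9.45 pos [0.5781 0.2754 0.1591] yaw 18.15 F [0.3 0.8 0.3] grip 0.0601 0.0 j7 -0.54
  xyz [0.07 0.   2.07] dr [ 0.    0.   -0.09]
```

View pics/g2.png

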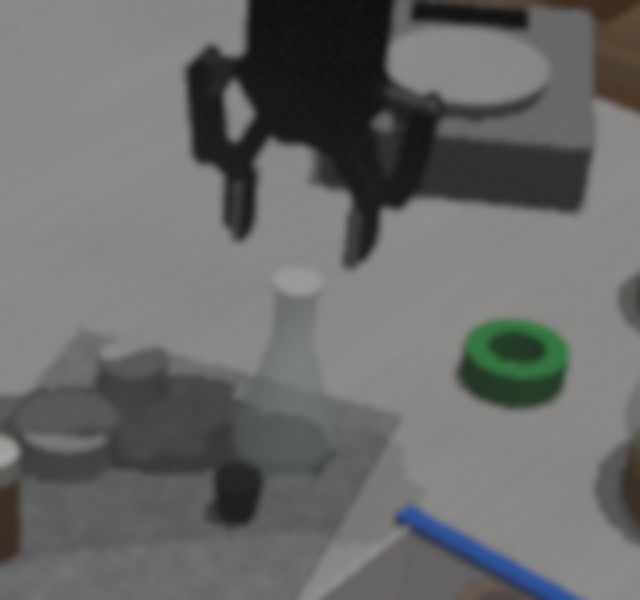

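The fingertips at (240,235) and (353,260) straddle the rim at (297,280) evenly, so I'll lower and grip gently.

>>> {"method": "drive_tool", "body": {"deltas": [{"xyz":[0.03,0,0.6],"dr":[0,0,-0.09],"grip":60},{"xyz":[0.05,0,1.2],"dr":[0,0,-0.09],"grip":60},{"xyz":[0.05,0,1.7],"dr":[0,0,-0.09],"grip":60},{"xyz":[0.05,0,2.0],"dr":[0,0,-0.09],"grip":55},{"xyz":[0.05,0,2.07],"dr":[0,0,-0.09],"grip":50},{"xyz":[0.05,0,2.07],"dr":[0,0,-0.09],"grip":45},{"xyz":[0.05,0,2.07],"dr":[0,0,-0.09],"grip":40},{"xyz":[0.05,0,2.07],"dr":[0,0,-0.09],"grip":35}], "force": 25}}

```text
t: 10.17
position: [0.578, 0.2777, 0.0976]
eef_rot: [0.0, 0.583, 0.812, 0.001]
force: [0.1, 0.1, 0.4]
grip_width: 0.0348
grip_force: 0.0
```

>>> {"method": "drive_tool", "body": {"deltas": [{"xyz":[0,0,0],"dr":[0,0,0],"grip":32},{"xyz":[0,0,0],"dr":[0,0,0],"grip":29},{"xyz":[0,0,0],"dr":[0,0,0],"grip":27},{"xyz":[0,0,0],"dr":[0,0,0],"grip":25},{"xyz":[0,0,0],"dr":[0,0,0],"grip":23},{"xyz":[0,0,0],"dr":[0,0,0],"grip":20},{"xyz":[0,0,0],"dr":[0,0,0],"grip":18},{"xyz":[0,0,0],"dr":[0,0,0],"grip":18}]}}

```text
t: 10.83
position: [0.578, 0.2776, 0.0972]
eef_rot: [0.0, 0.583, 0.812, 0.001]
force: [2.7, 1.0, 3.8]
grip_width: 0.0242
grip_force: 24.7
```

>>> {"method": "drive_tool", "body": {"deltas": [{"xyz":[0,0,-0.2],"dr":[0,0,0],"grip":18},{"xyz":[0,0,-0.5],"dr":[0,0,0],"grip":18},{"xyz":[0,0,-0.8],"dr":[0,0,0],"grip":18},{"xyz":[0,0,-1.0],"dr":[0,0,0],"grip":18},{"xyz":[0,0,-1.0],"dr":[0,0,0],"grip":18}]}}

```text
t: 11.25
position: [0.5779, 0.2778, 0.1284]
eef_rot: [0.001, 0.583, 0.812, 0.001]
force: [1.6, -0.7, -1.2]
grip_width: 0.0246
grip_force: 24.5
```

```bash
python3 - <<'E'
from h import *
plan((.5775,.2775,.21),18.6)
s=r.capture("scene")[70:220,260:420,::-1];cv2.imwrite("pics/g3.png",cv2.resize(s,(640,600),interpolation=cv2.INTER_CUBIC))
E
```

```text
t 11.25 pos [0.5779 0.2778 0.1284] yaw 18.62 F [ 1.6 -0.7 -1.2] grip 0.0246 24.5 j7 -0.56
  xyz [-0.   -0.01 -2.72] dr [ 0.03 -0.    0.  ]
```

View pics/g3.png

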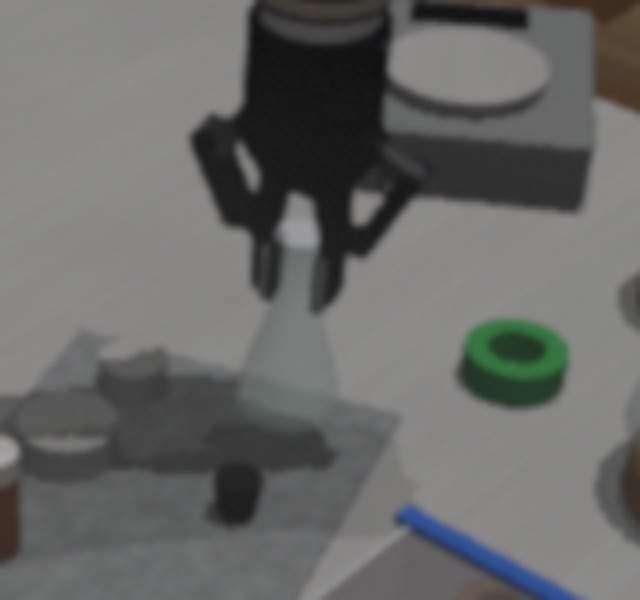

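>>> {"method": "drive_tool", "body": {"deltas": [{"xyz":[0,0,-0.4],"dr":[0,0,0],"grip":18},{"xyz":[0,0,-1.0],"dr":[0,0,0],"grip":18},{"xyz":[-0.2,-0.1,-1.7],"dr":[0,0,0],"grip":18},{"xyz":[-0.6,-0.25,-2.3],"dr":[0,0,0],"grip":18},{"xyz":[-1.2,-0.5,-2.7],"dr":[0,0,0],"grip":18},{"xyz":[-2.0,-0.8,-2.9],"dr":[0,0,0],"grip":18},{"xyz":[-2.9,-1.17,-2.9],"dr":[0,0,0],"grip":18},{"xyz":[-3.8,-1.53,-2.9],"dr":[0,0,0],"grip":18}], "force": 35}}

```text
t: 11.97
position: [0.57, 0.1539, 0.2147]
eef_rot: [0.0, 0.583, 0.813, 0.0]
force: [0.3, 0.1, -0.9]
grip_width: 0.0243
grip_force: 34.2
```

>>> {"method": "drive_tool", "body": {"deltas": [{"xyz":[-0.9,-0.36,0],"dr":[0,0,0.15],"grip":18},{"xyz":[-1.8,-0.73,0],"dr":[0,0,0.35],"grip":18},{"xyz":[-2.7,-1.09,0],"dr":[0,0,0.6],"grip":18},{"xyz":[-3.6,-1.45,0],"dr":[0,0,0.9],"grip":18},{"xyz":[-4.5,-1.82,0],"dr":[0,0,1.2],"grip":18},{"xyz":[-5.4,-2.18,0],"dr":[0,0,1.5],"grip":18},{"xyz":[-6.2,-2.5,0],"dr":[0,0,1.8],"grip":18},{"xyz":[-6.9,-2.78,0],"dr":[0,0,2.05],"grip":18}]}}

```text
t: 12.63
position: [0.5568, -0.0705, 0.214]
eef_rot: [0.0, 0.655, 0.756, -0.0]
force: [1.3, 0.7, -1.8]
grip_width: 0.0242
grip_force: 34.2
```

```bash
python3 - <<'E'
from h import *
plan((.5495,-.2025,.17),8.35)
E
```

```text
t 12.63 pos [ 0.5568 -0.0705  0.214 ] yaw 8.22 F [ 1.3  0.7 -1.8] grip 0.0242 34.2 j7 -0.06
  xyz [-4.32 -0.87  1.47] dr [-0.01  0.01 -0.03]
```

>>> {"method": "drive_tool", "body": {"deltas": [{"xyz":[-0.8,-0.16,0.1],"dr":[0,0,-0.03],"grip":18},{"xyz":[-1.6,-0.32,0.3],"dr":[0,0,-0.03],"grip":18},{"xyz":[-2.4,-0.48,0.6],"dr":[0,0,-0.03],"grip":18},{"xyz":[-3.2,-0.64,0.9],"dr":[0,0,-0.03],"grip":18},{"xyz":[-3.8,-0.77,1.2],"dr":[0,0,-0.03],"grip":18},{"xyz":[-4.15,-0.84,1.4],"dr":[0,0,-0.03],"grip":18},{"xyz":[-4.32,-0.87,1.47],"dr":[0,0,-0.03],"grip":18},{"xyz":[-4.32,-0.87,1.47],"dr":[0,0,-0.03],"grip":18}]}}

```text
t: 13.3
position: [0.55, -0.2009, 0.1691]
eef_rot: [-0.0, 0.653, 0.757, -0.0]
force: [-0.4, -0.6, -1.9]
grip_width: 0.0238
grip_force: 34.2
```

>>> {"method": "drive_tool", "body": {"deltas": [{"xyz":[0,0,0],"dr":[0,0,0],"grip":18},{"xyz":[0,0,0],"dr":[0,0,0],"grip":18},{"xyz":[0,0,0],"dr":[0,0,0],"grip":18}]}}

```text
t: 13.55
position: [0.551, -0.1986, 0.1702]
eef_rot: [0.0, 0.652, 0.759, 0.0]
force: [0.7, -0.6, -1.3]
grip_width: 0.0238
grip_force: 34.2
```

```bash
python3 - <<'E'
from h import *
plan((.5495,-.2025,.131),8.35)
s=r.capture("scene")[180:350,70:290,::-1];cv2.imwrite("pics/g4.png",cv2.resize(s,(776,600),interpolation=cv2.INTER_CUBIC))
E
```

```text
t 13.55 pos [ 0.551  -0.1986  0.1702] yaw 8.67 F [ 0.7 -0.6 -1.3] grip 0.0238 34.2 j7 0.15
  xyz [-0.12 -0.07  1.31] dr [0.01 0.   0.06]
```

View pics/g4.png

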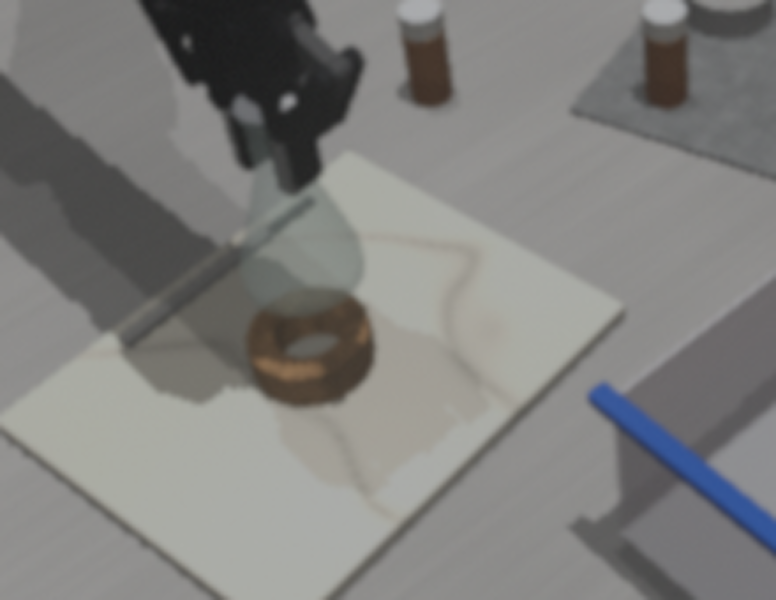

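>>> {"method": "drive_tool", "body": {"deltas": [{"xyz":[-0.04,-0.03,0.3],"dr":[0,0,0],"grip":18},{"xyz":[-0.08,-0.06,0.6],"dr":[0,0,0],"grip":18},{"xyz":[-0.08,-0.06,0.9],"dr":[0,0,0],"grip":18},{"xyz":[-0.08,-0.06,1.1],"dr":[0,0,0],"grip":18},{"xyz":[-0.08,-0.06,1.15],"dr":[0,0,0],"grip":18},{"xyz":[-0.08,-0.06,1.15],"dr":[0,0,0],"grip":18},{"xyz":[-0.08,-0.06,1.15],"dr":[0,0,0],"grip":18}]}}

```text
t: 14.18
position: [0.5491, -0.2028, 0.1349]
eef_rot: [0.0, 0.653, 0.758, 0.0]
force: [0.4, 0.1, -0.5]
grip_width: 0.0239
grip_force: 34.2
```

```bash
python3 - <<'E'
from h import *
plan((.5495,-.2025,.130),8.35)
s=r.capture("scene")[210:310,120:250,::-1].copy();cv2.imwrite("pics/g5.png",cv2.resize(s,(780,600),interpolation=cv2.INTER_CUBIC))
for n,z,rad in(("ringtop",.037,.033),("flaskbase",.0425,.031)):
    c=np.array([.5492,-.2020,z]);print(n,[((pix("scene",c+[rad*np.cos(a),rad*np.sin(a),0])+.5-[120,210])*6).round() for a in(np.radians([ -45,45,135,225]))])
E
```

```text
t 14.18 pos [ 0.5491 -0.2028  0.1349] yaw 8.53 F [ 0.4  0.1 -0.5] grip 0.0239 34.2 j7 0.13
  xyz [0.01 0.01 0.16] dr [ 0.   -0.    0.04]
ringtop [array([204., 455.]), array([328., 372.]), array([241., 296.]), array([118., 374.])]
flaskbase [array([203., 438.]), array([319., 361.]), array([237., 289.]), array([121., 363.])]
```

View pics/g5.png

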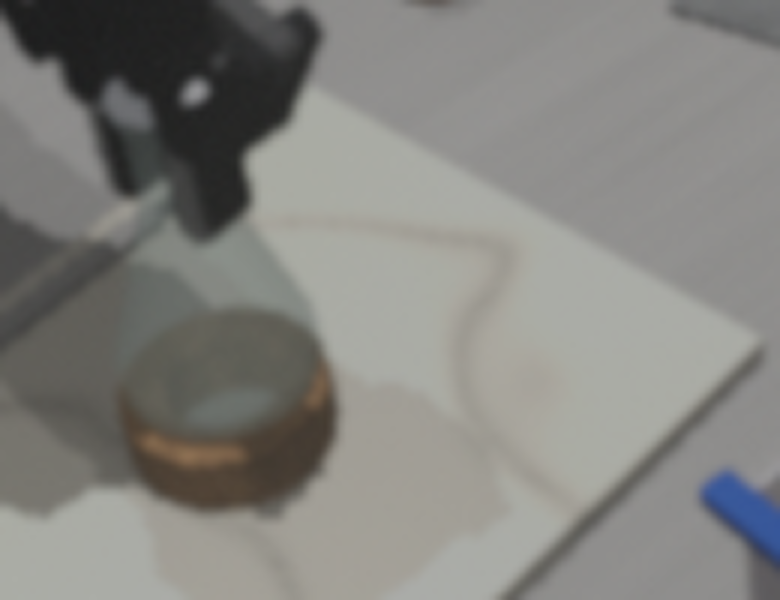

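The flask base (about x 120–325) lines up over the ring (x 120–335). I'll lower it and let go.

>>> {"method": "drive_tool", "body": {"deltas": [{"xyz":[0,0,0.05],"dr":[0,0,0],"grip":18},{"xyz":[0,0,0.1],"dr":[0,0,0],"grip":18},{"xyz":[0,0,0.15],"dr":[0,0,0],"grip":18},{"xyz":[0,0,0.18],"dr":[0,0,0],"grip":18},{"xyz":[0,0,0.18],"dr":[0,0,0],"grip":18},{"xyz":[0,0,0.18],"dr":[0,0,0],"grip":18}]}}

```text
t: 14.73
position: [0.5491, -0.203, 0.1302]
eef_rot: [0.0, 0.653, 0.758, -0.0]
force: [-1.0, 0.5, 4.5]
grip_width: 0.0244
grip_force: 34.7
```

>>> {"method": "drive_tool", "body": {"deltas": [{"xyz":[0,0,0],"dr":[0,0,0],"grip":26},{"xyz":[0,0,0],"dr":[0,0,0],"grip":30},{"xyz":[0,0,0],"dr":[0,0,0],"grip":36},{"xyz":[0,0,0],"dr":[0,0,0],"grip":44},{"xyz":[0,0,0],"dr":[0,0,0],"grip":52},{"xyz":[0,0,0],"dr":[0,0,0],"grip":60},{"xyz":[0,0,0],"dr":[0,0,0],"grip":60},{"xyz":[0,0,-0.2],"dr":[0,0,0],"grip":60}]}}

```text
t: 15.4
position: [0.5482, -0.2028, 0.1347]
eef_rot: [-0.001, 0.653, 0.758, -0.0]
force: [-0.5, 0.6, -0.3]
grip_width: 0.0603
grip_force: 0.0
```

>>> {"method": "drive_tool", "body": {"deltas": [{"xyz":[0,0,-0.4],"dr":[0,0,0],"grip":60},{"xyz":[0,0,-0.9],"dr":[0,0,0],"grip":60},{"xyz":[0,0,-1.6],"dr":[0,0,0],"grip":60},{"xyz":[0,0,-2.3],"dr":[0,0,0],"grip":65},{"xyz":[0.4,0,-2.8],"dr":[0,0,0],"grip":70},{"xyz":[1.3,0,-2.8],"dr":[0,0,0],"grip":75},{"xyz":[2.4,0,-2.8],"dr":[0,0,0],"grip":80},{"xyz":[3.6,0,-2.8],"dr":[0,0,0],"grip":85}]}}

```text
t: 16.07
position: [0.5327, -0.0952, 0.2208]
eef_rot: [0.001, 0.653, 0.757, 0.0]
force: [1.1, -0.1, 0.4]
grip_width: 0.085
grip_force: 0.0
```

>>> {"method": "drive_tool", "body": {"deltas": [{"xyz":[1.2,-0.05,0],"dr":[0,0,-0.2],"grip":85},{"xyz":[2.4,-0.1,0],"dr":[0,0,-0.5],"grip":85},{"xyz":[3.6,-0.15,0],"dr":[0,0,-0.8],"grip":85},{"xyz":[4.8,-0.2,0],"dr":[0,0,-1.1],"grip":85},{"xyz":[6,-0.25,0],"dr":[0,0,-1.4],"grip":85},{"xyz":[7.2,-0.3,0],"dr":[0,0,-1.7],"grip":85},{"xyz":[8.2,-0.35,0],"dr":[0,0,-1.9],"grip":85},{"xyz":[9,-0.4,0],"dr":[0,0,-2.05],"grip":85}]}}

```text
t: 16.73
position: [0.4794, 0.1729, 0.2207]
eef_rot: [0.0, 0.58, 0.814, 0.001]
force: [0.5, -0.4, -0.3]
grip_width: 0.0848
grip_force: 0.0
```

```bash
python3 - <<'E'
from h import *
plan((.4899,.1801,.1),18.6)
im=r.capture("top");s=r.capture("scene")
a=cv2.resize(im[175:275,310:430,::-1],(400,333),interpolation=cv2.INTER_CUBIC);b=cv2.resize(s[180:340,70:250,::-1],(375,333),interpolation=cv2.INTER_CUBIC)
cv2.imwrite("pics/g6.png",np.hstack([a,b]))
hsv=cv2.cvtColor(im,cv2.COLOR_RGB2HSV);k=(hsv[...,1]>60)&(hsv[...,0]<25);k[:,:345]=0;k[:190]=0;k[250:]=0;k[:,400:]=0
for c in blobs(k,40):
    (u,v),rad=cv2.minEnclosingCircle(c);print("ring",u,v,rad,onboard(ray("top",(u,v),.037)))
for p in((.5492,-.202,.153),): print("rim pred top",(pix("top",p)+.5-[310,175])*3.333)
E
```

```text
t 16.73 pos [0.4794 0.1729 0.2207] yaw 19.03 F [ 0.5 -0.4 -0.3] grip 0.0848 0.0 j7 -0.36
  xyz [0.11 0.4  4.02] dr [ 0.02 -0.    0.09]
ring 371.3834228515625 222.06442260742188 12.044672012329102 [-2.2  2.4]
rim pred top [238.57854352 145.38936706]
```

View pics/g6.png

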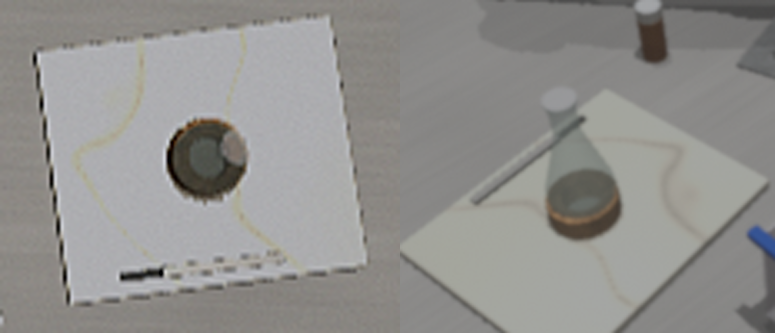

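The flask stands upright on the ring (top crop 207,158), centred to about 3 mm. Next is the wide tin.

>>> {"method": "drive_tool", "body": {"deltas": [{"xyz":[0.11,0.3,1.0],"dr":[0,0,0],"grip":85},{"xyz":[0.11,0.4,2.1],"dr":[0,0,0],"grip":85},{"xyz":[0.11,0.4,3.2],"dr":[0,0,0],"grip":85},{"xyz":[0.11,0.4,4.2],"dr":[0,0,0],"grip":85},{"xyz":[0.11,0.4,4.9],"dr":[0,0,0],"grip":85},{"xyz":[0.11,0.4,5.1],"dr":[0,0,0],"grip":85},{"xyz":[0.11,0.4,5.1],"dr":[0,0,0],"grip":85},{"xyz":[0.11,0.4,5.1],"dr":[0,0,0],"grip":85}]}}

```text
t: 17.5
position: [0.492, 0.1764, 0.0676]
eef_rot: [0.0, 0.582, 0.813, 0.001]
force: [0.3, -0.7, -0.2]
grip_width: 0.0852
grip_force: 0.0
```

```bash
python3 - <<'E'
from h import *
plan((.4899,.1801,.029),18.6)
E
```

```text
t 17.5 pos [0.492  0.1764 0.0676] yaw 18.76 F [ 0.3 -0.7 -0.2] grip 0.0852 0.0 j7 -0.56
  xyz [ 0.14 -0.03  1.29] dr [0.02 0.   0.03]
```

>>> {"method": "drive_tool", "body": {"deltas": [{"xyz":[0.08,0,0.4],"dr":[0,0,0],"grip":85},{"xyz":[0.1,0,0.8],"dr":[0,0,0],"grip":85},{"xyz":[0.1,0,1.1],"dr":[0,0,0],"grip":85},{"xyz":[0.1,0,1.28],"dr":[0,0,0],"grip":85},{"xyz":[0.1,0,1.28],"dr":[0,0,0],"grip":85},{"xyz":[0.1,0,1.28],"dr":[0,0,0],"grip":75},{"xyz":[0.1,0,1.28],"dr":[0,0,0],"grip":65},{"xyz":[0.1,0,1.28],"dr":[0,0,0],"grip":55}], "force": 35}}

```text
t: 18.17
position: [0.4907, 0.1792, 0.0288]
eef_rot: [0.0, 0.582, 0.813, 0.0]
force: [-0.1, -0.9, 1.5]
grip_width: 0.0606
grip_force: 37.6
```

>>> {"method": "drive_tool", "body": {"deltas": [{"xyz":[0,0,0],"dr":[0,0,0],"grip":50},{"xyz":[0,0,0],"dr":[0,0,0],"grip":50},{"xyz":[0,0,0],"dr":[0,0,0],"grip":50},{"xyz":[0,0,0],"dr":[0,0,0],"grip":50}]}}

```text
t: 18.5
position: [0.4907, 0.1791, 0.0288]
eef_rot: [0.0, 0.582, 0.813, 0.0]
force: [-1.1, -1.1, 6.1]
grip_width: 0.0604
grip_force: 37.8
```

>>> {"method": "drive_tool", "body": {"deltas": [{"xyz":[0,0,-0.3],"dr":[0,0,0],"grip":50},{"xyz":[0,0,-0.9],"dr":[0,0,0],"grip":50},{"xyz":[0,0,-1.7],"dr":[0,0,0],"grip":50},{"xyz":[0,0,-2.5],"dr":[0,0,0],"grip":50},{"xyz":[0,0,-3.2],"dr":[0,0,0],"grip":50},{"xyz":[0,0,-3.7],"dr":[0,0,0],"grip":50},{"xyz":[0,0,-3.7],"dr":[0,0,0],"grip":50}]}}

```text
t: 19.08
position: [0.4922, 0.1798, 0.1425]
eef_rot: [0.002, 0.582, 0.813, 0.003]
force: [0.2, 0.3, -0.7]
grip_width: 0.0607
grip_force: 38.2
```

```bash
python3 - <<'E'
from h import *
t=C+BX*-.0015+BY*.081; print(t)
plan((*t,.14),8.35)
E
```

```text
[ 0.53795311 -0.12317648]
t 19.08 pos [0.4922 0.1798 0.1425] yaw 18.76 F [ 0.2  0.3 -0.7] grip 0.0607 38.2 j7 -0.47
  xyz [-10.05  -1.8    0.07] dr [ 0.07 -0.    2.08]
```

>>> {"method": "drive_tool", "body": {"deltas": [{"xyz":[-0.4,-0.07,0],"dr":[0,0,0.1],"grip":50},{"xyz":[-1.2,-0.21,0],"dr":[0,0,0.3],"grip":50},{"xyz":[-2.2,-0.38,0],"dr":[0,0,0.6],"grip":50},{"xyz":[-3.2,-0.56,0],"dr":[0,0,0.9],"grip":50},{"xyz":[-4.2,-0.73,0],"dr":[0,0,1.2],"grip":50},{"xyz":[-5.2,-0.9,0],"dr":[0,0,1.5],"grip":50},{"xyz":[-6.2,-1.08,0],"dr":[0,0,1.8],"grip":50},{"xyz":[-7.0,-1.22,0],"dr":[0,0,2.07],"grip":50}]}}

```text
t: 19.75
position: [0.5221, -0.0358, 0.1375]
eef_rot: [-0.001, 0.655, 0.756, -0.002]
force: [0.0, -0.3, -0.8]
grip_width: 0.0603
grip_force: 38.2
```

```bash
python3 - <<'E'
from h import *
t=C+BX*-.0015+BY*.081
plan((*t,.08),8.35)
E
```

```text
t 19.75 pos [ 0.5221 -0.0358  0.1375] yaw 8.17 F [ 0.  -0.3 -0.8] grip 0.0603 38.2 j7 -0.2
  xyz [-2.96  0.12  1.92] dr [-0.04  0.01 -0.04]
```

>>> {"method": "drive_tool", "body": {"deltas": [{"xyz":[-0.9,0.02,0.2],"dr":[0,0,0],"grip":50},{"xyz":[-1.7,0.03,0.5],"dr":[0,0,0],"grip":50},{"xyz":[-2.4,0.05,0.9],"dr":[0,0,0],"grip":50},{"xyz":[-2.85,0.06,1.3],"dr":[0,0,0],"grip":50},{"xyz":[-3.05,0.06,1.7],"dr":[0,0,0],"grip":50},{"xyz":[-3.05,0.06,1.95],"dr":[0,0,0],"grip":50},{"xyz":[-3.05,0.06,1.95],"dr":[0,0,0],"grip":50},{"xyz":[-3.05,0.06,1.95],"dr":[0,0,0],"grip":50}]}}

```text
t: 20.42
position: [0.5381, -0.12, 0.0801]
eef_rot: [-0.001, 0.652, 0.758, 0.0]
force: [0.1, 0.8, -0.2]
grip_width: 0.0604
grip_force: 38.2
```

```bash
python3 - <<'E'
from h import *
t=C+BX*-.0015+BY*.081
plan((*t,.041),8.35)
E
```

```text
t 20.42 pos [ 0.5381 -0.12    0.0801] yaw 8.58 F [ 0.1  0.8 -0.2] grip 0.0604 38.2 j7 -0.1
  xyz [-0.11 -0.02  1.3 ] dr [-0.01 -0.02  0.05]
```

>>> {"method": "drive_tool", "body": {"deltas": [{"xyz":[-0.03,0,0.4],"dr":[0,0,0],"grip":50},{"xyz":[-0.05,0,0.8],"dr":[0,0,0],"grip":50},{"xyz":[-0.05,0,1.1],"dr":[0,0,0],"grip":50},{"xyz":[-0.05,0,1.25],"dr":[0,0,0],"grip":50},{"xyz":[-0.05,0,1.35],"dr":[0,0,0],"grip":50},{"xyz":[-0.05,0,1.4],"dr":[0,0,0],"grip":50},{"xyz":[-0.05,0,1.45],"dr":[0,0,0],"grip":50},{"xyz":[-0.05,0,1.45],"dr":[0,0,0],"grip":50}]}}

```text
t: 21.08
position: [0.5389, -0.1234, 0.0372]
eef_rot: [0.0, 0.653, 0.757, 0.0]
force: [0.1, -1.0, -0.2]
grip_width: 0.0609
grip_force: 38.2
```

```bash
python3 - <<'E'
from h import *
t=C+BX*-.0015+BY*.081
plan((*t,.037),8.35)
print(onboard(r.sense()["position"]))
E
```

```text
t 21.08 pos [ 0.5389 -0.1234  0.0372] yaw 8.43 F [ 0.1 -1.  -0.2] grip 0.0609 38.2 j7 -0.14
  xyz [ 0.01 -0.03  0.01] dr [0.   0.   0.02]
[-0.6 80.6]
```

>>> {"method": "drive_tool", "body": {"deltas": [{"xyz":[0,0,0.04],"dr":[0,0,0],"grip":50},{"xyz":[0,0,0.07],"dr":[0,0,0],"grip":50},{"xyz":[0,0,0.07],"dr":[0,0,0],"grip":50}]}}

```text
t: 21.33
position: [0.5391, -0.1235, 0.0368]
eef_rot: [0.001, 0.653, 0.757, -0.0]
force: [-3.4, -0.5, 9.4]
grip_width: 0.0607
grip_force: 39.0
```

>>> {"method": "drive_tool", "body": {"deltas": [{"xyz":[0,0,0],"dr":[0,0,0],"grip":64},{"xyz":[0,0,0],"dr":[0,0,0],"grip":70},{"xyz":[0,0,0],"dr":[0,0,0],"grip":78},{"xyz":[0,0,0],"dr":[0,0,0],"grip":85},{"xyz":[0,0,0],"dr":[0,0,0],"grip":85},{"xyz":[0,0,-0.4],"dr":[0,0,0],"grip":85},{"xyz":[0,0,-1.2],"dr":[0,0,0],"grip":85},{"xyz":[0,0,-2.4],"dr":[0,0,0],"grip":85}]}}

```text
t: 22.0
position: [0.5367, -0.1231, 0.1061]
eef_rot: [-0.003, 0.653, 0.757, -0.001]
force: [0.6, 0.0, 0.4]
grip_width: 0.0853
grip_force: 0.0
```

>>> {"method": "drive_tool", "body": {"deltas": [{"xyz":[0.5,0,-0.9],"dr":[0,0,-0.2],"grip":85},{"xyz":[1.5,-0.1,-1.4],"dr":[0,0,-0.5],"grip":80},{"xyz":[2.7,-0.2,-1.6],"dr":[0,0,-0.8],"grip":75},{"xyz":[3.9,-0.2,-1.6],"dr":[0,0,-1.1],"grip":70},{"xyz":[5.1,-0.2,-1.6],"dr":[0,0,-1.4],"grip":70},{"xyz":[6.3,-0.2,-1.6],"dr":[0,0,-1.7],"grip":70},{"xyz":[7.5,-0.2,-1.6],"dr":[0,0,-1.9],"grip":70},{"xyz":[8.7,-0.2,-1.6],"dr":[0,0,-2.05],"grip":70}]}}

```text
t: 22.67
position: [0.4941, 0.1355, 0.1561]
eef_rot: [0.001, 0.583, 0.813, 0.0]
force: [0.7, -0.5, 0.2]
grip_width: 0.07
grip_force: 0.0
```

```bash
python3 - <<'E'
from h import *
plan((.4712,.2584,.1),18.6)
im=r.capture("top");hsv=cv2.cvtColor(im,cv2.COLOR_RGB2HSV)
cv2.imwrite("pics/g7.png",cv2.resize(im[160:280,180:430,::-1],(800,384),interpolation=cv2.INTER_CUBIC))
V=hsv[...,2].astype(int);print(V[216:236:2,332:356:2])
E
```

```text
t 22.67 pos [0.4941 0.1355 0.1561] yaw 18.71 F [ 0.7 -0.5  0.2] grip 0.07 0.0 j7 -0.37
  xyz [4.13 0.59 1.87] dr [0.01 0.01 0.02]
[[177 178 174 127 177 175 173 177 147 165 178 176]
 [178 169 159 175 175 173 173 169 170 173 166 175]
 [182  89 176 175 177 172 170 173 174 171 172 179]
 [157 189 173 172 173 171 170 171 173 171 168 165]
 [ 37 181 174 172 172 175 172 173 171 173 175 175]
 [  0 183 174 173 173 172 174 173 172 174 176 171]
 [ 41 192 176 171 172 172 172 175 175 173 169 155]
 [159 142 176 175 175 171 174 173 174 175 178 183]
 [182  19 178 177 173 171 171 172 173 174 158 177]
 [175 190  34 140 183 177 174 173 180 151 184 176]]
```

View pics/g7.png

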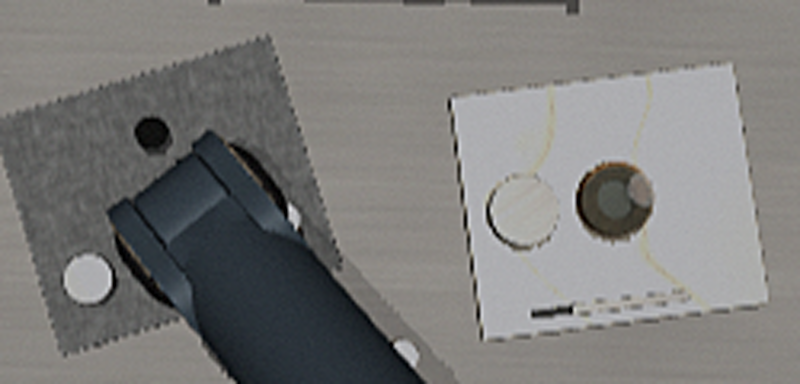

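The wide tin sits at crop (523,211), left of the ring. Next is the small tin at crop (88,279).

>>> {"method": "drive_tool", "body": {"deltas": [{"xyz":[0.8,0.12,0],"dr":[0,0,0],"grip":70},{"xyz":[1.7,0.25,0.2],"dr":[0,0,0],"grip":70},{"xyz":[2.6,0.37,0.6],"dr":[0,0,0],"grip":70},{"xyz":[3.4,0.5,1.2],"dr":[0,0,0],"grip":70},{"xyz":[3.9,0.57,1.9],"dr":[0,0,0],"grip":70},{"xyz":[4.1,0.59,2.6],"dr":[0,0,0],"grip":70},{"xyz":[4.1,0.59,3.0],"dr":[0,0,0],"grip":70},{"xyz":[4.1,0.59,3.0],"dr":[0,0,0],"grip":70}]}}

```text
t: 23.38
position: [0.4706, 0.2549, 0.0631]
eef_rot: [-0.001, 0.583, 0.813, -0.002]
force: [-0.4, 0.0, -0.1]
grip_width: 0.0701
grip_force: 0.0
```

>>> {"method": "drive_tool", "body": {"deltas": [{"xyz":[0,0,0],"dr":[0,0,0],"grip":70},{"xyz":[0,0,0],"dr":[0,0,0],"grip":70}]}}

```text
t: 23.55
position: [0.473, 0.2555, 0.0661]
eef_rot: [0.001, 0.584, 0.812, 0.001]
force: [-0.0, -0.6, 0.9]
grip_width: 0.0701
grip_force: 0.0
```

```bash
python3 - <<'E'
from h import *
plan((.4712,.2584,.028),18.6)
print("wide tin",onboard(ray("top",(342.9,225.4),.037)))
E
```

```text
t 23.55 pos [0.473  0.2555 0.0661] yaw 18.58 F [-0.  -0.6  0.9] grip 0.0701 0.0 j7 -0.72
  xyz [ 0.11 -0.03  1.27] dr [ 0.02  0.   -0.  ]
wide tin [-1.5 83.5]
```

>>> {"method": "drive_tool", "body": {"deltas": [{"xyz":[0.08,0,0.4],"dr":[0,0,0],"grip":70},{"xyz":[0.1,0,0.8],"dr":[0,0,0],"grip":70},{"xyz":[0.1,0,1.1],"dr":[0,0,0],"grip":70},{"xyz":[0.1,0,1.25],"dr":[0,0,0],"grip":70},{"xyz":[0.1,0,1.25],"dr":[0,0,0],"grip":65},{"xyz":[0.1,0,1.25],"dr":[0,0,0],"grip":55},{"xyz":[0.1,0,1.25],"dr":[0,0,0],"grip":48},{"xyz":[0.1,0,1.25],"dr":[0,0,0],"grip":42}], "force": 35}}

```text
t: 24.22
position: [0.4712, 0.2592, 0.0281]
eef_rot: [0.0, 0.583, 0.812, 0.0]
force: [-0.4, -0.1, 1.0]
grip_width: 0.0427
grip_force: 30.0
```

>>> {"method": "drive_tool", "body": {"deltas": [{"xyz":[0,0,0],"dr":[0,0,0],"grip":34},{"xyz":[0,0,0],"dr":[0,0,0],"grip":34},{"xyz":[0,0,0],"dr":[0,0,0],"grip":34},{"xyz":[0,0,0],"dr":[0,0,0],"grip":34}]}}

```text
t: 24.55
position: [0.4712, 0.2592, 0.0281]
eef_rot: [0.0, 0.583, 0.812, 0.0]
force: [-1.0, 0.5, 5.3]
grip_width: 0.0427
grip_force: 35.4
```

>>> {"method": "drive_tool", "body": {"deltas": [{"xyz":[0,0,-0.3],"dr":[0,0,0],"grip":34},{"xyz":[0,0,-0.9],"dr":[0,0,0],"grip":34},{"xyz":[0,0,-1.7],"dr":[0,0,0],"grip":34},{"xyz":[0,0,-2.5],"dr":[0,0,0],"grip":34},{"xyz":[0,0,-3.2],"dr":[0,0,0],"grip":34},{"xyz":[0,0,-3.7],"dr":[0,0,0],"grip":34},{"xyz":[0,0,-3.7],"dr":[0,0,0],"grip":34}]}}

```text
t: 25.13
position: [0.4726, 0.2601, 0.1419]
eef_rot: [0.002, 0.583, 0.812, 0.003]
force: [0.7, 1.3, -0.8]
grip_width: 0.0427
grip_force: 35.6
```

```bash
python3 - <<'E'
from h import *
t=C+BX*-.0015+BY*.0825; print(t)
plan((*t,.14),8.35)
E
```

```text
[ 0.53773528 -0.12169238]
t 25.13 pos [0.4726 0.2601 0.1419] yaw 18.66 F [ 0.7  1.3 -0.8] grip 0.0427 35.6 j7 -0.64
  xyz [-12.75  -2.01   0.04] dr [ 0.07 -0.01  2.06]
```

>>> {"method": "drive_tool", "body": {"deltas": [{"xyz":[-0.4,-0.06,0],"dr":[0,0,0.1],"grip":34},{"xyz":[-1.2,-0.18,0],"dr":[0,0,0.3],"grip":34},{"xyz":[-2.2,-0.34,0],"dr":[0,0,0.6],"grip":34},{"xyz":[-3.2,-0.49,0],"dr":[0,0,0.9],"grip":34},{"xyz":[-4.3,-0.66,0],"dr":[0,0,1.2],"grip":34},{"xyz":[-5.4,-0.83,0],"dr":[0,0,1.5],"grip":34},{"xyz":[-6.4,-0.99,0],"dr":[0,0,1.8],"grip":34},{"xyz":[-7.4,-1.14,0],"dr":[0,0,2.06],"grip":34}]}}

```text
t: 25.8
position: [0.5084, 0.0344, 0.137]
eef_rot: [-0.001, 0.655, 0.756, -0.001]
force: [1.1, -0.1, -0.9]
grip_width: 0.0425
grip_force: 35.6
```

>>> {"method": "drive_tool", "body": {"deltas": [{"xyz":[-1.0,0.03,0],"dr":[0,0,0],"grip":34},{"xyz":[-2.0,0.06,0],"dr":[0,0,0],"grip":34},{"xyz":[-3.0,0.08,0.2],"dr":[0,0,0],"grip":34},{"xyz":[-4.0,0.1,0.4],"dr":[0,0,0],"grip":34},{"xyz":[-4.8,0.13,0.8],"dr":[0,0,0],"grip":34},{"xyz":[-5.3,0.15,1.2],"dr":[0,0,0],"grip":34},{"xyz":[-5.4,0.15,1.6],"dr":[0,0,0],"grip":34},{"xyz":[-5.4,0.15,1.6],"dr":[0,0,0],"grip":34}]}}

```text
t: 26.47
position: [0.5351, -0.1226, 0.0871]
eef_rot: [-0.003, 0.654, 0.756, -0.002]
force: [-0.7, 0.9, -0.4]
grip_width: 0.0423
grip_force: 35.6
```

>>> {"method": "drive_tool", "body": {"deltas": [{"xyz":[0,0,0],"dr":[0,0,0],"grip":34},{"xyz":[0,0,0],"dr":[0,0,0],"grip":34}]}}

```text
t: 26.63
position: [0.5377, -0.1196, 0.0907]
eef_rot: [-0.0, 0.652, 0.758, 0.0]
force: [0.5, 0.4, 0.3]
grip_width: 0.0422
grip_force: 35.6
```

```bash
python3 - <<'E'
from h import *
t=C+BX*-.0015+BY*.0825
plan((*t,.065),8.35)
E
```

```text
t 26.63 pos [ 0.5377 -0.1196  0.0907] yaw 8.56 F [0.5 0.4 0.3] grip 0.0422 35.6 j7 -0.09
  xyz [-0.07 -0.01  0.86] dr [ 0.   -0.01  0.04]
```

>>> {"method": "drive_tool", "body": {"deltas": [{"xyz":[0,0,0.3],"dr":[0,0,0],"grip":34},{"xyz":[0,0,0.6],"dr":[0,0,0],"grip":34},{"xyz":[0,0,0.8],"dr":[0,0,0],"grip":34},{"xyz":[0,0,0.86],"dr":[0,0,0],"grip":34},{"xyz":[0,0,0.86],"dr":[0,0,0],"grip":34},{"xyz":[0,0,0.86],"dr":[0,0,0],"grip":34}]}}

```text
t: 27.13
position: [0.5378, -0.1218, 0.0647]
eef_rot: [-0.0, 0.654, 0.757, -0.0]
force: [-0.0, -0.9, -0.2]
grip_width: 0.0424
grip_force: 35.6
```

```bash
python3 - <<'E'
from h import *
t=C+BX*-.0015+BY*.083
plan((*t,.061),8.35);print(onboard(r.sense()["position"]))
s=r.capture("scene")[200:320,90:250,::-1];cv2.imwrite("pics/g8.png",cv2.resize(s,(800,600),interpolation=cv2.INTER_CUBIC))
E
```

```text
t 27.13 pos [ 0.5378 -0.1218  0.0647] yaw 8.39 F [-0.  -0.9 -0.2] grip 0.0424 35.6 j7 -0.12
  xyz [ 0.02 -0.    0.12] dr [-0.   -0.    0.01]
[-1.5 82.4]
```

View pics/g8.png

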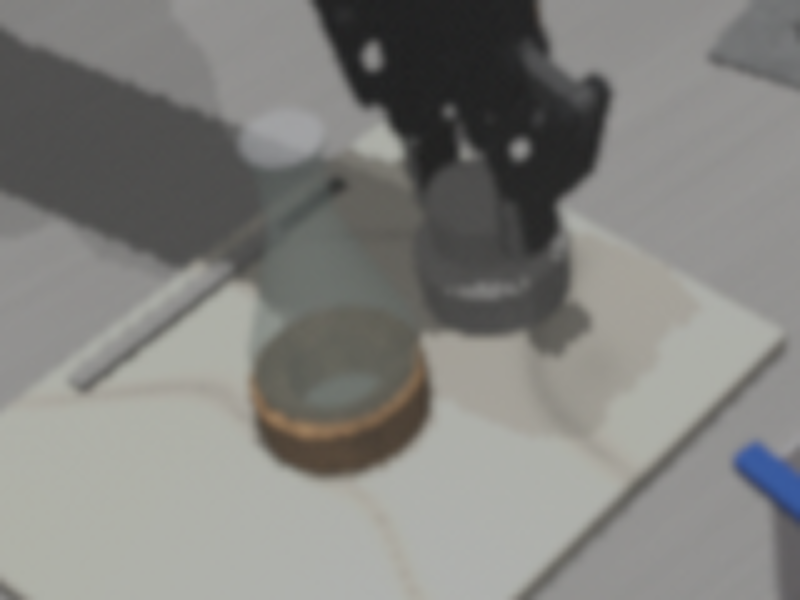

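The small tin (470,210) is over the wide tin (492,265). I'll lower it and release.

>>> {"method": "drive_tool", "body": {"deltas": [{"xyz":[0.02,0,0.06],"dr":[0,0,0],"grip":34},{"xyz":[0.02,0,0.1],"dr":[0,0,0],"grip":34},{"xyz":[0.02,0,0.14],"dr":[0,0,0],"grip":34},{"xyz":[0.02,0,0.14],"dr":[0,0,0],"grip":34}]}}

```text
t: 27.52
position: [0.5378, -0.1214, 0.0611]
eef_rot: [0.0, 0.654, 0.757, -0.0]
force: [-1.5, -0.1, 3.6]
grip_width: 0.0424
grip_force: 35.9
```

>>> {"method": "drive_tool", "body": {"deltas": [{"xyz":[0,0,0],"dr":[0,0,0],"grip":45},{"xyz":[0,0,0],"dr":[0,0,0],"grip":50},{"xyz":[0,0,0],"dr":[0,0,0],"grip":58},{"xyz":[0,0,0],"dr":[0,0,0],"grip":66},{"xyz":[0,0,0],"dr":[0,0,0],"grip":72},{"xyz":[0,0,-0.4],"dr":[0,0,0],"grip":72},{"xyz":[0,0,-1.2],"dr":[0,0,0],"grip":72},{"xyz":[0,0,-2.4],"dr":[0,0,0],"grip":72}]}}

```text
t: 28.18
position: [0.5356, -0.1211, 0.1316]
eef_rot: [-0.003, 0.653, 0.757, -0.001]
force: [-0.6, -0.5, 0.1]
grip_width: 0.072
grip_force: 0.0
```

>>> {"method": "drive_tool", "body": {"deltas": [{"xyz":[0.7,0,-0.5],"dr":[0,0,-0.2],"grip":70},{"xyz":[1.7,-0.05,-0.8],"dr":[0,0,-0.5],"grip":65},{"xyz":[2.8,-0.1,-0.9],"dr":[0,0,-0.8],"grip":60},{"xyz":[3.9,-0.15,-0.9],"dr":[0,0,-1.1],"grip":60},{"xyz":[5.0,-0.2,-0.9],"dr":[0,0,-1.4],"grip":60},{"xyz":[6.0,-0.25,-0.9],"dr":[0,0,-1.7],"grip":60},{"xyz":[6.7,0.3,-0.9],"dr":[0,0,-2.05],"grip":60},{"xyz":[6.9,0.5,-0.9],"dr":[0,0,-2.05],"grip":60}]}}

```text
t: 28.85
position: [0.5229, 0.0904, 0.1613]
eef_rot: [0.001, 0.581, 0.814, 0.002]
force: [1.1, 0.7, 0.4]
grip_width: 0.06
grip_force: 0.0
```

```bash
python3 - <<'E'
from h import *
plan((.523,.0884,.11),18.6)
im=r.capture("top")
cv2.imwrite("pics/g9.png",cv2.resize(im[170:270,320:430,::-1],(660,600),interpolation=cv2.INTER_CUBIC))
E
```

```text
t 28.85 pos [0.5229 0.0904 0.1613] yaw 19.02 F [1.1 0.7 0.4] grip 0.06 0.0 j7 -0.27
  xyz [-0.07 -0.02  1.71] dr [ 0.04 -0.02  0.08]
```

View pics/g9.png

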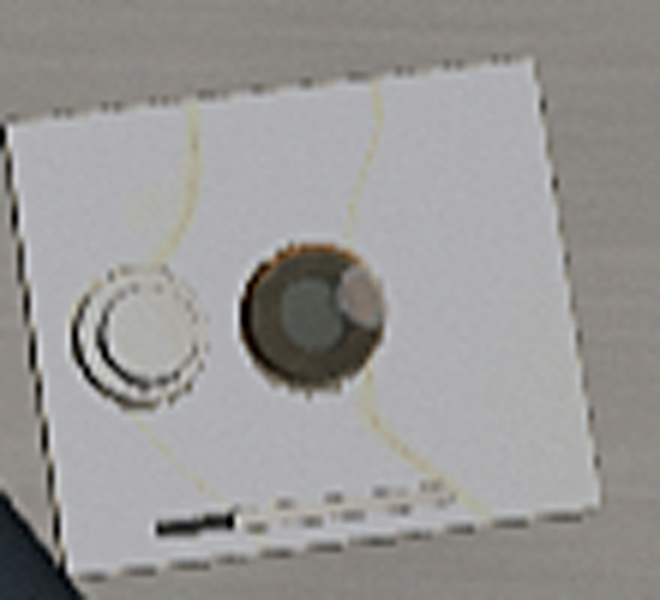

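The small tin (151,334) sits on the wide tin (140,337), within about 2 mm after parallax. Next is the vial.

>>> {"method": "drive_tool", "body": {"deltas": [{"xyz":[-0.05,-0.02,0.4],"dr":[0,0,0],"grip":60},{"xyz":[-0.07,-0.02,1.0],"dr":[0,0,0],"grip":60},{"xyz":[-0.07,-0.02,1.5],"dr":[0,0,0],"grip":60},{"xyz":[-0.07,-0.02,1.7],"dr":[0,0,0],"grip":60},{"xyz":[-0.07,-0.02,1.7],"dr":[0,0,0],"grip":60},{"xyz":[-0.07,-0.02,1.7],"dr":[0,0,0],"grip":60},{"xyz":[-0.07,-0.02,1.7],"dr":[0,0,0],"grip":60}]}}

```text
t: 29.48
position: [0.5229, 0.0829, 0.1091]
eef_rot: [0.0, 0.584, 0.812, 0.0]
force: [0.5, 0.1, -0.2]
grip_width: 0.0599
grip_force: 0.0
```

```bash
python3 - <<'E'
from h import *
plan((.523,.0884,.05),18.6)
s=r.capture("scene")[110:230,190:350,::-1];cv2.imwrite("pics/g10.png",cv2.resize(s,(800,600),interpolation=cv2.INTER_CUBIC))
E
```

```text
t 29.48 pos [0.5229 0.0829 0.1091] yaw 18.56 F [ 0.5  0.1 -0.2] grip 0.0599 0.0 j7 -0.32
  xyz [0.17 0.06 1.97] dr [ 0.01  0.01 -0.01]
```

View pics/g10.png

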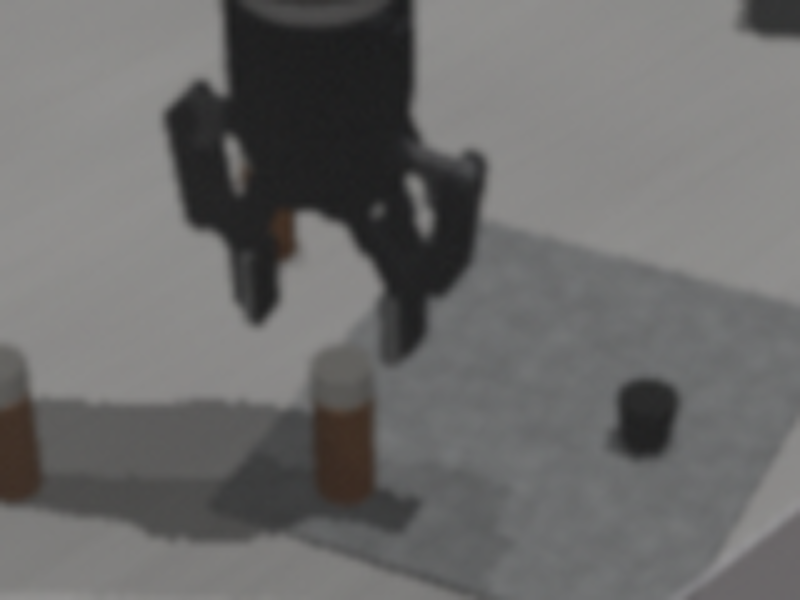

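The fingers straddle the vial cap (342,360), and it needs about 5 mm of shift along tool x. I'll lower and grip.

>>> {"method": "drive_tool", "body": {"deltas": [{"xyz":[0.15,0.05,0.2],"dr":[0,0,0],"grip":60},{"xyz":[0.15,0.05,0.8],"dr":[0,0,0],"grip":60},{"xyz":[0.15,0.05,1.4],"dr":[0,0,0],"grip":60},{"xyz":[0.15,0.05,1.85],"dr":[0,0,0],"grip":60},{"xyz":[0.15,0.05,1.97],"dr":[0,0,0],"grip":55},{"xyz":[0.15,0.05,1.97],"dr":[0,0,0],"grip":48},{"xyz":[0.15,0.05,1.97],"dr":[0,0,0],"grip":42},{"xyz":[0.15,0.05,1.97],"dr":[0,0,0],"grip":36}], "force": 30}}

```text
t: 30.2
position: [0.5231, 0.0886, 0.0503]
eef_rot: [0.001, 0.583, 0.812, 0.001]
force: [0.3, 0.2, -0.8]
grip_width: 0.0361
grip_force: 0.0
```

>>> {"method": "drive_tool", "body": {"deltas": [{"xyz":[0,0,0],"dr":[0,0,0],"grip":32},{"xyz":[0,0,0],"dr":[0,0,0],"grip":29},{"xyz":[0,0,0],"dr":[0,0,0],"grip":26},{"xyz":[0,0,0],"dr":[0,0,0],"grip":22},{"xyz":[0,0,0],"dr":[0,0,0],"grip":20},{"xyz":[0,0,0],"dr":[0,0,0],"grip":20},{"xyz":[0,0,0],"dr":[0,0,0],"grip":20}]}}

```text
t: 30.78
position: [0.5231, 0.0884, 0.0503]
eef_rot: [0.001, 0.583, 0.812, 0.0]
force: [0.5, -0.3, 6.6]
grip_width: 0.0273
grip_force: 29.5
```

>>> {"method": "drive_tool", "body": {"deltas": [{"xyz":[0,0,-0.3],"dr":[0,0,0],"grip":20},{"xyz":[0,0,-0.9],"dr":[0,0,0],"grip":20},{"xyz":[0,0,-1.7],"dr":[0,0,0],"grip":20},{"xyz":[0,0,-2.6],"dr":[0,0,0],"grip":20},{"xyz":[0,0,-3.5],"dr":[0,0,0],"grip":20},{"xyz":[0,0,-4.4],"dr":[0,0,0],"grip":20},{"xyz":[0,0,-5.2],"dr":[0,0,0],"grip":20},{"xyz":[0,0,-5.6],"dr":[0,0,0],"grip":20}]}}

```text
t: 31.45
position: [0.5232, 0.0887, 0.2206]
eef_rot: [0.002, 0.583, 0.812, 0.001]
force: [0.2, 0.5, -0.9]
grip_width: 0.0274
grip_force: 29.6
```

```bash
python3 - <<'E'
from h import *
t=C+BX*-.0015+BY*-.080; print(t)
plan((*t,.21),8.35)
E
```

```text
[ 0.56133347 -0.28246978]
t 31.45 pos [0.5232 0.0887 0.2206] yaw 18.63 F [ 0.2  0.5 -0.9] grip 0.0274 29.6 j7 -0.21
  xyz [-12.13  -2.75   0.36] dr [0.05 0.01 2.06]
```

>>> {"method": "drive_tool", "body": {"deltas": [{"xyz":[-0.3,-0.07,-0.3],"dr":[0,0,0.1],"grip":20},{"xyz":[-1.0,-0.23,-0.5],"dr":[0,0,0.3],"grip":20},{"xyz":[-1.9,-0.43,-0.5],"dr":[0,0,0.6],"grip":20},{"xyz":[-2.8,-0.63,-0.5],"dr":[0,0,0.9],"grip":20},{"xyz":[-3.7,-0.84,-0.5],"dr":[0,0,1.2],"grip":20},{"xyz":[-4.6,-1.04,-0.5],"dr":[0,0,1.5],"grip":20},{"xyz":[-5.5,-1.25,-0.5],"dr":[0,0,1.8],"grip":20},{"xyz":[-6.4,-1.45,-0.5],"dr":[0,0,2.06],"grip":20}]}}

```text
t: 32.12
position: [0.5413, -0.11, 0.2312]
eef_rot: [-0.001, 0.655, 0.756, -0.001]
force: [0.7, -0.5, -1.0]
grip_width: 0.0274
grip_force: 29.6
```

>>> {"method": "drive_tool", "body": {"deltas": [{"xyz":[-0.9,-0.04,0],"dr":[0,0,0],"grip":20},{"xyz":[-1.8,-0.08,0],"dr":[0,0,0],"grip":20},{"xyz":[-2.8,-0.12,0],"dr":[0,0,0],"grip":20},{"xyz":[-3.8,-0.16,0],"dr":[0,0,0],"grip":20},{"xyz":[-4.7,-0.2,0],"dr":[0,0,0],"grip":20},{"xyz":[-5.4,-0.23,0],"dr":[0,0,0],"grip":20},{"xyz":[-5.86,-0.25,0],"dr":[0,0,0],"grip":20},{"xyz":[-5.86,-0.25,0],"dr":[0,0,0],"grip":20}]}}

```text
t: 32.78
position: [0.559, -0.2871, 0.2308]
eef_rot: [-0.001, 0.656, 0.755, -0.001]
force: [0.3, 0.1, -0.7]
grip_width: 0.0271
grip_force: 29.6
```

>>> {"method": "drive_tool", "body": {"deltas": [{"xyz":[0,0,0.4],"dr":[0,0,0],"grip":20},{"xyz":[0,0,1.2],"dr":[0,0,0],"grip":20},{"xyz":[0,0,2.1],"dr":[0,0,0],"grip":20},{"xyz":[0,0,3.0],"dr":[0,0,0],"grip":20},{"xyz":[0,0,3.9],"dr":[0,0,0],"grip":20},{"xyz":[0,0,4.5],"dr":[0,0,0],"grip":20},{"xyz":[0,0,4.7],"dr":[0,0,0],"grip":20},{"xyz":[0,0,4.7],"dr":[0,0,0],"grip":20}]}}

```text
t: 33.45
position: [0.5594, -0.2801, 0.0894]
eef_rot: [-0.002, 0.653, 0.758, -0.0]
force: [0.3, -0.3, -0.9]
grip_width: 0.0275
grip_force: 29.6
```

>>> {"method": "drive_tool", "body": {"deltas": [{"xyz":[0,0,0],"dr":[0,0,0],"grip":20},{"xyz":[0,0,0],"dr":[0,0,0],"grip":20}]}}

```text
t: 33.62
position: [0.5617, -0.2821, 0.093]
eef_rot: [0.001, 0.654, 0.757, 0.001]
force: [0.6, 0.3, -0.2]
grip_width: 0.0274
grip_force: 29.6
```

```bash
python3 - <<'E'
from h import *
t=C+BX*-.0015+BY*-.080
plan((*t,.0583),8.35);print(onboard(r.sense()["position"]))
E
```

```text
t 33.62 pos [ 0.5617 -0.2821  0.093 ] yaw 8.38 F [ 0.6  0.3 -0.2] grip 0.0274 29.6 j7 0.19
  xyz [-0.01 -0.02  1.16] dr [0.03 0.01 0.01]
[ -1.1 -79.7]
```

>>> {"method": "drive_tool", "body": {"deltas": [{"xyz":[0,0,0.3],"dr":[0,0,0],"grip":20},{"xyz":[0,0,0.6],"dr":[0,0,0],"grip":20},{"xyz":[0,0,0.85],"dr":[0,0,0],"grip":20},{"xyz":[0,0,1.0],"dr":[0,0,0],"grip":20},{"xyz":[0,0,1.08],"dr":[0,0,0],"grip":20},{"xyz":[0,0,1.12],"dr":[0,0,0],"grip":20},{"xyz":[0,0,1.15],"dr":[0,0,0],"grip":20},{"xyz":[0,0,1.15],"dr":[0,0,0],"grip":20}]}}

```text
t: 34.28
position: [0.5598, -0.2826, 0.0583]
eef_rot: [-0.001, 0.654, 0.756, -0.001]
force: [-5.2, 1.6, 10.8]
grip_width: 0.0278
grip_force: 30.7
```

Contact shows 10.8 N. I'll release and retreat.

>>> {"method": "drive_tool", "body": {"deltas": [{"xyz":[0,0,-0.02],"dr":[0,0,0],"grip":24},{"xyz":[0,0,-0.02],"dr":[0,0,0],"grip":29},{"xyz":[0,0,-0.02],"dr":[0,0,0],"grip":34},{"xyz":[0,0,-0.02],"dr":[0,0,0],"grip":42},{"xyz":[0,0,-0.02],"dr":[0,0,0],"grip":50},{"xyz":[0,0,-0.02],"dr":[0,0,0],"grip":60},{"xyz":[0,0,-0.02],"dr":[0,0,0],"grip":60},{"xyz":[0,0,-0.3],"dr":[0,0,0],"grip":60}]}}

```text
t: 34.95
position: [0.5594, -0.2824, 0.0647]
eef_rot: [-0.002, 0.654, 0.757, -0.0]
force: [0.0, 0.5, -0.4]
grip_width: 0.0599
grip_force: 0.0
```

>>> {"method": "drive_tool", "body": {"deltas": [{"xyz":[0,0,-0.6],"dr":[0,0,0],"grip":60},{"xyz":[0,0,-1.4],"dr":[0,0,0],"grip":60},{"xyz":[0,0,-2.4],"dr":[0,0,0],"grip":60},{"xyz":[0,0,-3.4],"dr":[0,0,0],"grip":60},{"xyz":[-0.4,-0.2,-4.0],"dr":[0,0,0],"grip":60},{"xyz":[-1.2,-0.6,-4.4],"dr":[0,0,0],"grip":60},{"xyz":[-2.1,-1.0,-4.4],"dr":[0,0,0],"grip":60},{"xyz":[-3.0,-1.4,-4.4],"dr":[0,0,0],"grip":60}]}}

```text
t: 35.62
position: [0.5325, -0.3786, 0.2005]
eef_rot: [0.002, 0.653, 0.757, 0.0]
force: [0.2, -0.6, -0.5]
grip_width: 0.0601
grip_force: 0.0
```

>>> {"method": "drive_tool", "body": {"deltas": [{"xyz":[-0.9,-0.2,0],"dr":[0,0,0],"grip":60},{"xyz":[-1.8,-0.4,0],"dr":[0,0,0],"grip":60},{"xyz":[-2.7,-0.6,0],"dr":[0,0,0],"grip":60},{"xyz":[-3.5,-0.8,0],"dr":[0,0,0],"grip":60},{"xyz":[-4.0,-0.9,0],"dr":[0,0,0],"grip":60},{"xyz":[-4.0,-0.9,0],"dr":[0,0,0],"grip":60}]}}

```text
t: 36.12
position: [0.5205, -0.5054, 0.198]
eef_rot: [0.001, 0.656, 0.754, -0.001]
force: [-1.2, -0.3, 0.2]
grip_width: 0.0602
grip_force: 0.0
```

```bash
python3 - <<'E'
from h import *
s=r.sense();print(s["t"],s["position"],s["force"])
im=r.capture("top");sc=r.capture("scene")
cv2.imwrite("pics/g11.png",np.hstack([cv2.resize(im[170:280,320:430,::-1],(400,400),interpolation=cv2.INTER_CUBIC),cv2.resize(sc[180:340,70:230,::-1],(400,400),interpolation=cv2.INTER_CUBIC)]))
for b in(-.0801,.0825): 
    p=C+BX*-.0015+BY*b; print(b,"vial cap px",((pix("top",(*p,.083))+.5-[320,170])*3.636).round(1))
E
```

```text
36.1167 [ 0.52052781 -0.50540671  0.1979538 ] [-1.24494609 -0.30497087  0.21290368]
-0.0801 vial cap px [309.4 171.4]
0.0825 vial cap px [ 95.6 198.4]
```

View pics/g11.png

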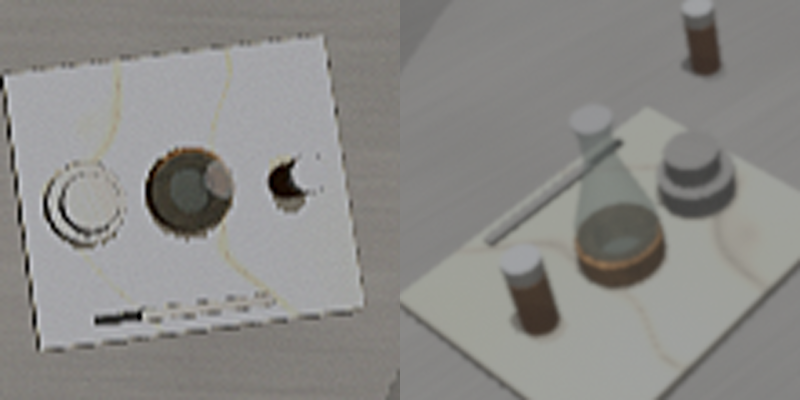

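Everything stands upright as asked: ring with flask at top crop (190,192), tins at (85,203) and vial at (300,178). The scalpel and bung are untouched and the arm is clear, so I'm handing in.

```bash
python3 -c "
from rig import r
print(r.hand_in())"
```

```text
the job is handed in; nothing more can be done
None
```

The board is set and the job handed in after 36 s: flask on the cork ring in the middle, small tin on the wide tin to the left, vial to the right, all upright and let go, each within about 3 mm of its spot, with "midway" taken as equal gaps to the ring's rim and the board's edge; the hand-in gave no verdict.

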